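# Find the rattling case and hold it out

## Robot

A 6-joint arm with a two-finger parallel gripper is mounted at the origin on a cart in front of the work surface, level with it; the furniture and walls round the work are solid. World frame = base frame: x ahead of the robot, y to its left, z up, the work surface at z = 0. Lengths are in m, angles in rad, forces in N, time in s.
With the tool pointing down it reaches from about 0.25 to 0.775 m from the base axis. Payload 4 kg.
Tool frame: the origin (TCP) lies at the very end of the fingers, on their centre line; the grasp point (between the pads) lies 19 mm behind it; x points along the fingers, y is the direction in which the jaws open and shut, and the axes are right-handed (so a half turn about x gives the same grasp; the last joint's range is limited). The gripper opens to 94 mm and grips with 3 to 60 N. Pads are 16 mm wide; open, the fingers measure 119 mm over their backs; the gripper's body (75 mm by 177 mm) begins 78 mm behind the grasp point.
Start: joints at [1.136, 0.087, 1.371, -0, 1.684, -0.103], TCP at [0.179, 0.52, 0.206] pointing down, gripper open.
Joint ranges: [-3.1, 3.1], [-0.76, 2.03], [0.27, 2.55], [-1.08, 4.22], [0.17, 2.65], [-2.57, 2.57]. Speed limits (rad/s): [2.79, 2.79, 3.14, 3.14, 3.14, 3.14].

## Interface

Orientations are given as [roll, pitch, yaw] about the fixed x, y, z axes, in that order (R = Rz(yaw) Ry(pitch) Rx(roll)).
In Python, from bench import robot gives the robot as it stands.
- The arm moves only by the tool carry_out, never from a script. Its argument "targets" is a list of rows, each a list of 5 numbers: the closure, from 0 (fully open) to 1 (shut), then the shift along the tool's x, y, z in cm, then the turn about the tool's x in degrees. In form: [[fingers, tx, ty, tz, turn], ...]. A call has 1 to 20 rows; each row shifts and turns the commanded pose from where the row before left it, along the tool's axes as they then stand; what a row does not reach is not made up. A row lasts 1/10 s, in which the tool goes at most 50 mm and 8.59 degrees, less where a joint would pass 70% of its speed; a pose out of reach is approached as far as the arm can. A call is refused whole if a number of a shift passes 5 or a number of a turn 8.59, either way. A call with a gripper value outside its range is refused whole. The fingers move at their own pace and stop on an object; the grip force is fixed at half the most. Time passes only in rows, so rows that do not move let the fingers close. It gives the time, the measured TCP pose, the force and the opening at its end, in the units of the state.
- robot.get_obs(): the state, without advancing time (a new reading comes with each control period).
- robot.snapshot(name): name is "side" or "top"; returns a dict with "image" (400x640x3 uint8, red, green, blue), "camera_matrix" (3x3 intrinsics, pixels), "pose" (4x4, takes a point from camera to world coordinates). Camera axes: x right, y up, looking along -z (the intrinsics and any distortion apply to the point x, -y, -z); pixel columns grow to the right and rows downward; lengths in m; the calibration is good to about 2 mm. A picture is of the moment at which its call begins. There is no depth.
- robot.close_job(): hands the job in, once; it reports no verdict.
The state is a dict: "time": time; "joint_positions": joint angles; "qvel": joint speeds; "joint_torque": joint torques, N m; "tool_pos": TCP position; "ee_rot": TCP orientation; "wrist_force": force on the tool from outside, world axes, zero at the start; "wrist_torque": the same for the moment, N m; "width": finger opening in m.
Only numpy, scipy, OpenCV 4.12 (cv2) and the standard library are available. Lean on these libraries where they do the work, as an engineer would, in place of code of your own. Each camera call takes 0.05 s, during which the arm holds its last target. There are 200 camera calls.

## Task

Three closed steel cases stand in a row; in just one of them the brass piece has broken loose from its wax. Work from left to right: lift each case clear of the table (10 cm is plenty), rock it end to end by tipping its far end up and then its far end down (about 25 degrees each way) so that a loose piece slides and can be felt, and set it back down where it stood. Then take the case in which the piece slides and hold it out about 20 cm above the middle of the round cork mat, roughly level and still, finishing with it in the gripper, the other two cases standing where they were and the other things on the table left alone.

Things in the scene. Friction and masses are not known exactly. Their poses are not given: they have to be found in the camera images.
- case_left_mid (a point): The left one of the three cases (left = +y, seen from the robot). Closed plain sheet-steel case, 150 long (x) x 50 wide (y) x 44 high (z) mm, smooth parallel sides, about 0.6 kg in all. Point: its centre, 22 mm above its underside. Its x axis runs from the clasp end (near) to the far end, roughly away from the robot. All three look alike.
- case_middle_mid (a point): The middle one of the three cases (left = +y, seen from the robot). Same size and axes as the left. In each case is one brass piece, 0.35 kg, 38 mm across; in two it is stuck in wax mid-way along and never shifts; in the third (any of the three) it is loose and slides by up to 52 mm to either side of the middle once the case is tipped over 15 degrees.
- case_right_mid (a point): The right one of the three cases (left = +y, seen from the robot). Same size and axes as the left. The slide of the loose piece shows as a change of moment at the wrist of up to 0.35 N m (the piece stays where it slid when the case is levelled again); weights differ by tens of grams at random, so weighing tells nothing.
- case_left: The left case as a body; origin at the centre of its underside, axes as for its centre point.
- case_middle: The middle case as a body; origin at the centre of its underside, axes as for its centre point.
- case_right: The right case as a body; origin at the centre of its underside, axes as for its centre point.
- mat_top (a point): Centre of the top of a round cork mat, 130 mm across, 4 mm thick, fixed on the table beyond the cases.
- tin_22: Bystander: candle tin, 70 mm across and 85 mm high, origin at the centre of its underside.
- tape_roll: Bystander: roll of brown tape lying flat, 96 mm across and 48 mm high, origin at the centre of its underside.
- wicks: Bystander: bundle of card strips, 29 x 122 x 16 mm, origin at the centre of its underside, long along its y.
Not all that is in view belongs to the job. Of the things that look like the part that bears mat_top, the larger one is meant.

How it is judged:
On the way, in this order (a step that is already met when the one before it is completed fails the run):
1. the left case is held clear of the table with its far end tipped up (at least 17 degrees) (height (world z) of case_left_mid above 0.06 m and contact force between case_left and the fingers above 1 N and angle between case_left_mid's own x axis and vertical below 1.27 rad), for 0.1 s.
2. the left case is held clear of the table with its far end tipped down (at least 17 degrees) (height (world z) of case_left_mid above 0.06 m and contact force between case_left and the fingers above 1 N and angle between case_left_mid's own x axis and vertical above 1.87 rad), for 0.1 s.
3. the middle case is held clear of the table with its far end tipped up (at least 17 degrees) (height (world z) of case_middle_mid above 0.06 m and contact force between case_middle and the fingers above 1 N and angle between case_middle_mid's own x axis and vertical below 1.27 rad), for 0.1 s.
4. the middle case is held clear of the table with its far end tipped down (at least 17 degrees) (height (world z) of case_middle_mid above 0.06 m and contact force between case_middle and the fingers above 1 N and angle between case_middle_mid's own x axis and vertical above 1.87 rad), for 0.1 s.
5. the right case is held clear of the table with its far end tipped up (at least 17 degrees) (height (world z) of case_right_mid above 0.06 m and contact force between case_right and the fingers above 1 N and angle between case_right_mid's own x axis and vertical below 1.27 rad), for 0.1 s.
6. the right case is held clear of the table with its far end tipped down (at least 17 degrees) (height (world z) of case_right_mid above 0.06 m and contact force between case_right and the fingers above 1 N and angle between case_right_mid's own x axis and vertical above 1.87 rad), for 0.1 s.
At the end, for the whole second after the job is handed in: The case with the loose piece is in the fingers, still, its centre 12 to 32 cm above the table and within 5 cm (sideways) of the middle of the mat, level within 17 degrees; the other two stand level on the table, not touched by the fingers, within 6 cm of where they started (((distance between piece_loose_g and case_left_mid below 0.07 m and contact force between case_left and the fingers above 1 N and height (world z) of case_left_mid between 0.12 and 0.32 m and horizontal distance between case_left_mid and mat_top below 0.05 m and angle between case_left_mid's own z axis and vertical below 0.3 rad and linear speed of case_left below 0.03 m/s and height (world z) of each of case_middle_mid, case_right_mid below 0.03 m and distance of each of case_middle_mid, case_right_mid from where it was at the start of the episode below 0.06 m and angle between each of case_middle_mid, case_right_mid's own z axis and vertical below 0.1 rad and contact force between each of case_middle, case_right and the fingers below 0.1 N) or (distance between piece_loose_g and case_middle_mid below 0.07 m and contact force between case_middle and the fingers above 1 N and height (world z) of case_middle_mid between 0.12 and 0.32 m and horizontal distance between case_middle_mid and mat_top below 0.05 m and angle between case_middle_mid's own z axis and vertical below 0.3 rad and linear speed of case_middle below 0.03 m/s and height (world z) of each of case_left_mid, case_right_mid below 0.03 m and distance of each of case_left_mid, case_right_mid from where it was at the start of the episode below 0.06 m and angle between each of case_left_mid, case_right_mid's own z axis and vertical below 0.1 rad and contact force between each of case_left, case_right and the fingers below 0.1 N) or (distance between piece_loose_g and case_right_mid below 0.07 m and contact force between case_right and the fingers above 1 N and height (world z) of case_right_mid between 0.12 and 0.32 m and horizontal distance between case_right_mid and mat_top below 0.05 m and angle between case_right_mid's own z axis and vertical below 0.3 rad and linear speed of case_right below 0.03 m/s and height (world z) of each of case_left_mid, case_middle_mid below 0.03 m and distance of each of case_left_mid, case_middle_mid from where it was at the start of the episode below 0.06 m and angle between each of case_left_mid, case_middle_mid's own z axis and vertical below 0.1 rad and contact force between each of case_left, case_middle and the fingers below 0.1 N))); the arm keeps its last pose, push and grip.
It fails at once if a bystander (candle tin, tape roll, bundle of strips) is pushed more than 4 cm (distance of any of tin_22, tape_roll, wicks from where it was at the start of the episode above 0.04 m).
It also fails if it takes over 72 s, if anything falls off the work surface, if the arm or the gripper's body presses on something with over 40 N, if the wrist force passes 120 N, or if a joint passes its speed limit or range.

## Working session

There is one attempt and no reset: what is moved stays moved. The work goes in short steps, Python scripts to look and compute and a tool call to move; the robot and the scene stay as the last step left them, time stands still between calls to the robot, and variables do not carry over. Pictures are saved under pics/ and viewed, about 8 in all and at most 12, crops included, and the job is handed in when it is done.

Besides the shell and the picture viewer there is one more tool, called after "Call:" in YAML: its name, and indented under it one key for each argument. carry_out: Moves the arm, as the interface text tells. Its arguments: {"type":"object","properties":{"targets":{"type":"array","items":{"type":"array","items":{"type":"number"}}}},"required":["targets"]}

```bash
mkdir -p pics; ls; python3 - <<'E'
from bench import robot
import cv2,numpy as np
o=robot.get_obs();print({k:np.round(v,3) for k,v in o.items()})
for n in("top","side"):
    s=robot.snapshot(n);cv2.imwrite(f"pics/{n}0.png",s["image"][:,:,::-1]);np.savez(f"{n}.npz",**s)
    print(n,s["camera_matrix"],s["pose"].round(3),[k for k in s])
E
```

```text
pics
{'time': np.float64(0.0), 'joint_positions': array([ 1.136,  0.088,  1.372, -0.   ,  1.684, -0.103]), 'qvel': array([ 0.001,  0.002, -0.001, -0.   , -0.001,  0.002]), 'joint_torque': array([ 0.0000e+00, -3.4017e+01, -3.0243e+01,  7.2000e-02,  3.3000e-02,
       -0.0000e+00]), 'tool_pos': array([0.179, 0.519, 0.204]), 'ee_rot': array([-1.656,  1.569, -1.988]), 'wrist_force': array([0.454, 0.112, 0.576]), 'wrist_torque': array([-0.031,  0.005, -0.053]), 'width': np.float64(0.094)}
top [[482.1508365    0.         316.26999227]
 [  0.         482.1508365  200.83760627]
 [  0.           0.           1.        ]] [[-0.019  0.988 -0.154  0.287]
 [-1.    -0.02  -0.007  0.027]
 [-0.01   0.154  0.988  1.456]
 [ 0.     0.     0.     1.   ]] ['image', 'camera_matrix', 'pose']
side [[487.74371292   0.         316.50001094]
 [  0.         487.74371292 198.15188468]
 [  0.           0.           1.        ]] [[-1.     0.014 -0.024  0.492]
 [-0.028 -0.395  0.918  1.39 ]
 [ 0.003  0.918  0.396  0.641]
 [ 0.     0.     0.     1.   ]] ['image', 'camera_matrix', 'pose']
```

View pics/top0.png

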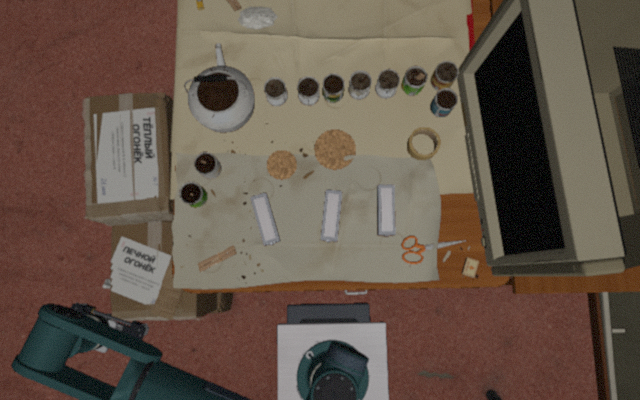

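View pics/side0.png

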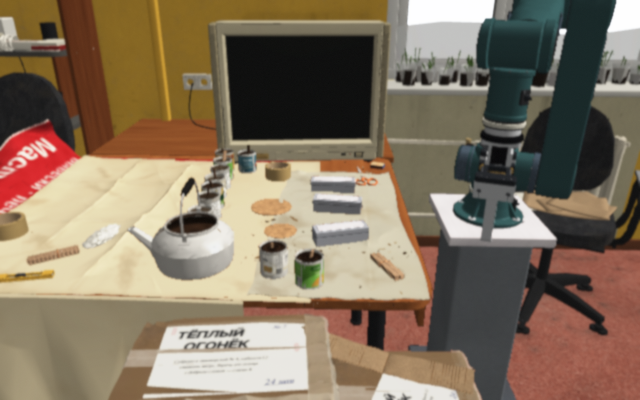

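The top view shows the cases at about (265,218), (331,215) and (386,210), and the large mat at (335,149). The tins at (194,193) and (207,165), the tape at (423,144) and the strips at (217,258) are all clear of the cases. Next I measure.

```bash
cat > h.py <<'E'
import cv2,numpy as np
from scipy.spatial.transform import Rotation as Ro
def ray(s,uv,z):
    K=s["camera_matrix"];T=s["pose"];uv=np.atleast_2d(np.array(uv,float))
    d=np.c_[(uv-K[:2,2])/[K[0,0],K[1,1]],np.ones(len(uv))]*[1,-1,-1]@T[:3,:3].T
    o=T[:3,3];return o+d*((z-o[2])/d[:,2])[:,None]
def rects(s,img,z,rois,lo=(0,0,150),hi=(180,45,255)):
    m=cv2.inRange(cv2.cvtColor(img,cv2.COLOR_RGB2HSV),lo,hi)
    out=[]
    for x0,y0,x1,y1 in rois:
        mm=np.zeros_like(m);mm[y0:y1,x0:x1]=m[y0:y1,x0:x1]
        c=max(cv2.findContours(mm,0,1)[0],key=cv2.contourArea)
        p=ray(s,cv2.boxPoints(cv2.minAreaRect(c)),z);e=[p[1]-p[0],p[2]-p[1]]
        L=sorted(e,key=np.linalg.norm);a=L[1]*np.sign(L[1][0])
        out.append((p.mean(0)[:2].round(4),[round(float(np.linalg.norm(v)),3) for v in L],round(float(np.degrees(np.arctan2(a[1],a[0]))),1)))
    return out
E
python3 - <<'E'
from h import *
s=dict(np.load("top.npz"));im=s["image"]
hsv=cv2.cvtColor(im,cv2.COLOR_RGB2HSV)
for p in[(265,218),(331,215),(386,210),(300,230),(335,149),(358,220)]:print(p,hsv[p[1],p[0]])
R=[(245,185,285,250),(315,180,348,248),(370,178,402,242)]
for lo in((0,0,150),(0,0,170),(0,0,190)):
    print(lo)
    for hs in (20,30):
        for r in rects(s,im,.044,R,lo,(180,hs,255)):print(hs,r)
m=cv2.inRange(hsv,(5,90,80),(20,255,255));mm=np.zeros_like(m);mm[125:175,308:362]=m[125:175,308:362]
c=max(cv2.findContours(mm,0,1)[0],key=cv2.contourArea);(u,v),rad=cv2.minEnclosingCircle(c)
print("mat",u,v,rad,ray(s,(u,v),.004),ray(s,[(u-rad,v),(u+rad,v)],.004)[:,1])
cv2.imwrite("pics/c.png",cv2.resize(im[120:280,180:480,::-1],None,fx=2.6,fy=2.6,interpolation=cv2.INTER_CUBIC))
E
```

```text
(265, 218) [ 10   5 162]
(331, 215) [173   6 164]
(386, 210) [  0   5 165]
(300, 230) [ 26  29 140]
(335, 149) [ 15 116 128]
(358, 220) [ 21  36 136]
(0, 0, 150)
20 (array([0.4578, 0.1916]), [0.031, 0.125], 15.6)
20 (array([ 0.4648, -0.0056]), [0.032, 0.125], -7.2)
20 (array([ 0.478 , -0.1695]), [0.031, 0.128], -0.7)
30 (array([0.4578, 0.1916]), [0.031, 0.125], 15.6)
30 (array([ 0.4648, -0.0056]), [0.032, 0.125], -7.2)
30 (array([ 0.478 , -0.1695]), [0.031, 0.128], -0.7)
(0, 0, 170)Traceback (most recent call last):
  File "<stdin>", line 9, in <module>
  File "h.py", line 12, in rects
    c=max(cv2.findContours(mm,0,1)[0],key=cv2.contourArea)
ValueError: max() iterable argument is empty
```

```bash
python3 - <<'E'
from h import *
s=dict(np.load("top.npz"));im=s["image"]
hsv=cv2.cvtColor(im,cv2.COLOR_RGB2HSV)
R=[(240,180,290,255),(310,178,352,250),(365,175,407,245)]
for lo,hi in(((0,0,150),(180,20,255)),((0,0,40),(180,20,255)),((90,8,40),(150,90,255))):
    print(lo)
    for r in rects(s,im,.044,R,lo,hi):print(r)
m=cv2.inRange(hsv,(5,80,80),(20,255,255));mm=np.zeros_like(m);mm[125:175,308:362]=m[125:175,308:362]
c=max(cv2.findContours(mm,0,1)[0],key=cv2.contourArea);(u,v),rad=cv2.minEnclosingCircle(c)
print("mat",u,v,rad,ray(s,(u,v),.004),ray(s,[(u-rad,v),(u+rad,v)],.004)[:,1])
cv2.imwrite("pics/c.png",cv2.resize(im[120:280,180:480,::-1],None,fx=2.6,fy=2.6,interpolation=cv2.INTER_CUBIC))
from bench import robot
o=robot.get_obs();print(Ro.from_euler("xyz",o["ee_rot"]).as_matrix().round(3))
E
```

```text
(0, 0, 150)
(array([0.4578, 0.1916]), [0.031, 0.125], 15.6)
(array([ 0.4648, -0.0056]), [0.032, 0.125], -7.2)
(array([ 0.478 , -0.1695]), [0.031, 0.128], -0.7)
(0, 0, 40)
(array([0.4567, 0.1909]), [0.054, 0.155], 15.7)
(array([ 0.4639, -0.0045]), [0.052, 0.155], -6.6)
(array([ 0.4778, -0.1678]), [0.053, 0.152], -2.5)
(90, 8, 40)
(array([0.4315, 0.183 ]), [0.047, 0.097], 14.8)
(array([0.4034, 0.0035]), [0.031, 0.046], 76.7)
(array([ 0.4567, -0.1669]), [0.047, 0.104], -2.5)
mat 334.6463317871094 149.0 20.743093490600586 [[ 0.6748523  -0.02219393  0.004     ]] [ 0.04206312 -0.08639228]
[[-0.001  0.326  0.945]
 [-0.002  0.945 -0.326]
 [-1.    -0.002 -0.   ]]
```

View pics/c.png

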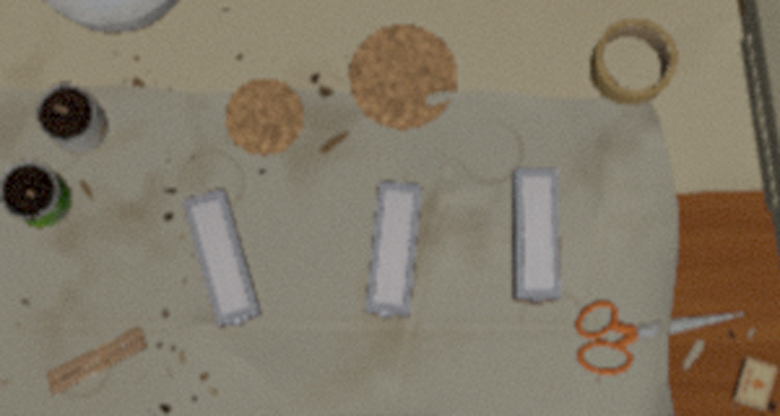

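The measured sizes match the cases (52–54 × 152–155 mm) and the mat (128 mm). The tool can't be pitched through this interface. So I'll grip each case shallowly near one end and let gravity swing it in the pads: far grip for far end up, then near grip for far end down.

```bash
cat >> h.py <<'E'
C={"L":(.457,.191,15.6),"M":(.464,-.0045,-6.8),"R":(.478,-.168,-2)}
def go(cx,cy,yaw,d,z):
    from bench import robot
    o=robot.get_obs();M=Ro.from_euler("xyz",o["ee_rot"]).as_matrix();y=np.radians(yaw)
    t=np.array([cx+d*np.cos(y),cy+d*np.sin(y),z]);
    Y=np.array([-np.sin(y),np.cos(y),0]);Z=np.array([np.cos(y),np.sin(y),0]);D=t-o["tool_pos"]
    cur=np.degrees(np.arctan2(M[1,2],M[0,2]))
    print("t",round(float(o["time"]),2),"tcp",o["tool_pos"].round(4),"yaw",cur.round(1),"down",M[:,0].round(3),"| turn",round(cur-yaw,1),"then cm x,y,z",(-D[2]*100).round(2),(D@Y*100).round(2),(D@Z*100).round(2))
E
python3 -c "
from h import *
go(*C['L'],.062,.10);go(*C['L'],.062,.032)"
```

```text
t 0.1 tcp [0.1789 0.5196 0.2044] yaw -19.0 down [-0.001 -0.002 -1.   ] | turn -34.6 then cm x,y,z 10.44 -39.12 24.15
t 0.1 tcp [0.1789 0.5196 0.2044] yaw -19.0 down [-0.001 -0.002 -1.   ] | turn -34.6 then cm x,y,z 17.24 -39.12 24.15
```

Call:
carry_out:
  targets:
    - [0,0,0,0,-8.5]
    - [0,0,0,0,-8.5]
    - [0,0,0,0,-8.5]
    - [0,0,0,0,-8.5]
    - [0,0,-3.9,2.4,0]
    - [0,0,-3.9,2.4,0]
    - [0,0,-3.9,2.4,0]
    - [0,0,-3.9,2.4,0]
    - [0,0,-3.9,2.4,0]
    - [0,0,-3.9,2.4,0]
    - [0,0,-3.9,2.4,0]
    - [0,0,-3.9,2.4,0]
    - [0,0,-3.9,2.4,0]
    - [0,2,-3.9,2.4,0]
    - [0,3,0,0,0]
    - [0,3,0,0,0]
    - [0,0,0,0,0]

```text
time: 1.8
tool_pos: [0.5086, 0.2038, 0.1196]
ee_rot: [-3.138, 1.559, -2.878]
wrist_force: [-0.9, -0.2, -0.7]
width: 0.0942
```

```bash
python3 -c "
from h import *
go(*C['L'],.062,.032)
from bench import robot
for n in ('side','top'):
    s=robot.snapshot(n);im=s['image'][:,:,::-1]
    a=im[130:330,220:460] if n=='side' else im[120:280,180:420]
    cv2.imwrite(f'pics/{n}1.png',cv2.resize(a,None,fx=2.5,fy=2.5,interpolation=cv2.INTER_CUBIC))
"
```

```text
t 1.8 tcp [0.5086 0.2038 0.1196] yaw 14.9 down [-0.011 -0.003 -1.   ] | turn -0.7 then cm x,y,z 8.76 0.15 0.89
```

View pics/side1.png

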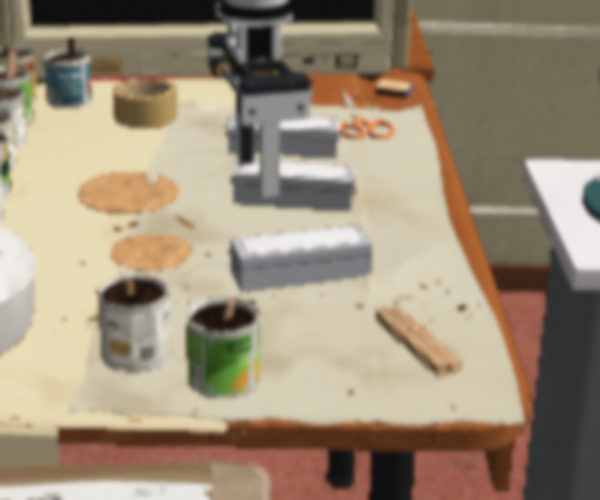

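Call:
carry_out:
  targets:
    - [0,3.2,0.15,0.9,-0.7]
    - [0,3.2,0,0,0]
    - [0,3.1,0,0,0]
    - [0,0,0,0,0]
    - [1,0,0,0,0]
    - [1,0,0,0,0]
    - [1,0,0,0,0]
    - [1,0,0,0,0]
    - [1,0,0,0,0]
    - [1,0,0,0,0]
    - [1,0,0,0,0]

```text
time: 3.0
tool_pos: [0.5207, 0.2088, 0.0311]
ee_rot: [-0.668, 1.569, -0.394]
wrist_force: [0.3, -1.6, 2.1]
width: 0.0499
```

```bash
python3 -c "
from h import *
go(*C['L'],.062,.024)
"
```

```text
t 3.0 tcp [0.5207 0.2088 0.0311] yaw 15.7 down [ 0.001 -0.001 -1.   ] | turn 0.1 then cm x,y,z 0.71 0.0 -0.42
```

Call:
carry_out:
  targets:
    - [1,-2,0,0,0]
    - [1,-3,0,0,0]
    - [1,-3,0,0,0]
    - [1,-3,0,0,0]
    - [1,-3,0,0,0]
    - [1,0,0,0,0]
    - [1,0,0,0,0]
    - [1,0,0,0,0]

```text
time: 3.8
tool_pos: [0.5183, 0.2087, 0.1665]
ee_rot: [3.117, 1.564, -2.892]
wrist_force: [0.2, 0.3, -6.2]
width: 0.0498
```

```bash
cat >>h.py <<'E'
def look(n,f,b):
    from bench import robot
    s=robot.snapshot(n);x0,y0,x1,y1=b
    cv2.imwrite("pics/"+f,cv2.resize(s['image'][y0:y1,x0:x1,::-1],None,fx=2.5,fy=2.5,interpolation=cv2.INTER_CUBIC))
    o=robot.get_obs();print("F",o["wrist_force"].round(2),"T",o["wrist_torque"].round(3),"w",o["width"].round(4),"z",o["tool_pos"].round(4))
E
python3 -c "
from h import *
look('side','side2.png',(220,90,460,290))
"
```

```text
Traceback (most recent call last):
  File "h.py", line 29, in look
    o=robot.get_obs();print("F",o["wrist_force"].round(2),"T",o["wrist_torque"].round(3),"w",o["width"].round(4),"z",o["tool_pos"].round(4))
                                                                                             ^^^^^^^^^^^^^^^^
AttributeError: 'float' object has no attribute 'round'
```

View pics/side2.png

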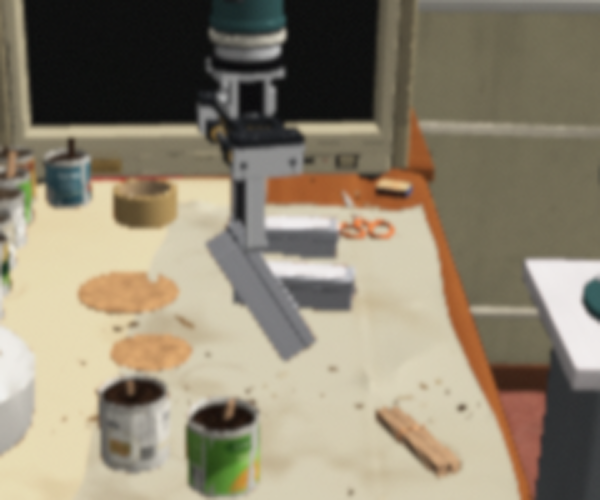

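The case swung to about 55° with its far end up, well clear of the table. I'll take the moment and lower it along an arc so it levels on the table.

```bash
sed -i 's/o\["width"\].round(4)/round(float(o["width"]),4)/' h.py; python3 -c "
from h import *
look('side','side3.png',(220,90,460,290))
"
```

```text
F [ 0.34 -0.46 -6.9 ] T [ 0.074 -0.185  0.013] w 0.0495 z [0.5186 0.2087 0.1671]
```

Call:
carry_out:
  targets:
    - [1,1,0,-3,0]
    - [1,1,0,-3,0]
    - [1,1.2,0,-3.1,0]
    - [1,0,0,0,0]
    - [1,1.1,0,2.3,0]
    - [1,1.4,0,2.1,0]
    - [1,1.8,0,1.8,0]
    - [1,2.1,0,1.4,0]
    - [1,2.3,0,1.1,0]
    - [1,1,0,0.4,0]
    - [1,0,0,0,0]
    - [1,0,0,0,0]

```text
time: 5.1
tool_pos: [0.5212, 0.2093, 0.042]
ee_rot: [-0.05, 1.569, 0.224]
wrist_force: [3.0, 1.0, -0.1]
width: 0.0495
```

```bash
python3 -c "
from h import *
look('side','side4.png',(220,90,460,290))
go(*C['L'],.066,.031)
"
```

```text
F [ 3.16 -0.31  0.3 ] T [ 0.128 -0.56   0.031] w 0.0494 z [0.5211 0.2093 0.0423]
t 5.15 tcp [0.5211 0.2093 0.0423] yaw 15.7 down [ 0.002  0.    -1.   ] | turn 0.1 then cm x,y,z 1.13 -0.04 -0.07
```

View pics/side4.png

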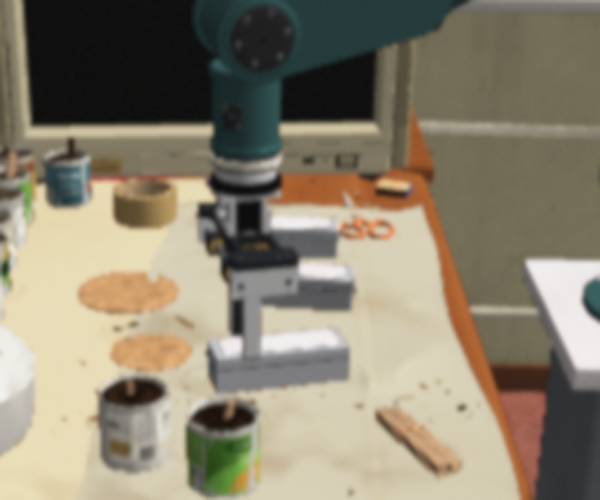

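Almost level, and about 1.5–2 cm far of where it stood. Lower, release, rise and measure from the top.

Call:
carry_out:
  targets:
    - [1,0.6,0,-0.7,0]
    - [1,0.6,0,-0.8,0]
    - [0,0,0,0,0]
    - [0,0,0,0,0]
    - [0,0,0,0,0]
    - [0,-4,0,0,0]
    - [0,-4,0,-4,0]
    - [0,0,0,-4,0]
    - [0,0,0,-4,0]
    - [0,0,0,0,0]

```text
time: 6.15
tool_pos: [0.3888, 0.1725, 0.1027]
ee_rot: [3.119, 1.564, -2.89]
wrist_force: [-0.5, -1.0, 0.4]
width: 0.094
```

```bash
cat >>h.py <<'E'
def side_ends(s,roi):
    m=cv2.inRange(cv2.cvtColor(s["image"],cv2.COLOR_RGB2HSV),(0,0,120),(180,20,255))
E
python3 -c "
from h import *
from bench import robot
for n in('top','side'):
    s=robot.snapshot(n);np.savez(n+'1.npz',**s)
s=np.load('top1.npz')
cv2.imwrite('pics/t5.png',np.vstack([cv2.resize(s['image'][120:280,180:420,::-1],None,fx=2,fy=2),cv2.resize(np.load('side1.npz')['image'][130:250,220:460,::-1],None,fx=2,fy=2)]))
go(*C['L'],-.066,.031)
"
```

```text
t 6.25 tcp [0.3935 0.1736 0.1041] yaw 15.7 down [-0.001 -0.    -1.   ] | turn 0.1 then cm x,y,z 7.31 -0.03 -0.02
```

View pics/t5.png

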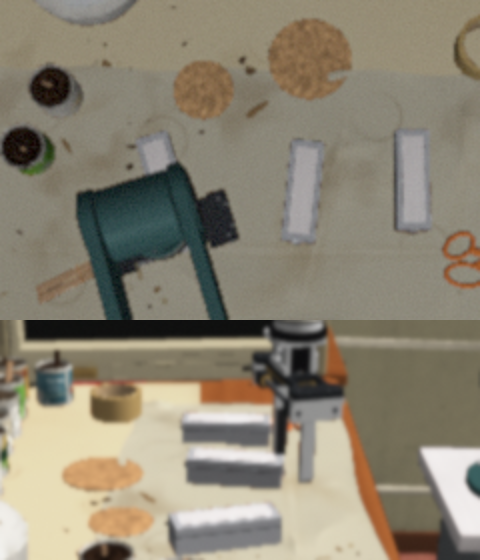

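The left case now sits about 22 mm far of its start, because it slid in the pads while I pushed it down. I'll correct that on the next set-down. Now the near-end grip.

Call:
carry_out:
  targets:
    - [0,2.4,0,2.4,0]
    - [0,2.5,0,0,0]
    - [0,2.4,0,0,0]
    - [0,0,0,0,0]
    - [1,0,0,0,0]
    - [1,0,0,0,0]
    - [1,0,0,0,0]
    - [1,0,0,0,0]
    - [1,0,0,0,0]
    - [1,0,0,0,0]
    - [1,-2,0,0,0]
    - [1,-3,0,0,0]
    - [1,-3,0,0,0]
    - [1,-3,0,0,0]
    - [1,-3,0,0,0]
    - [1,0,0,0,0]
    - [1,0,0,0,0]
    - [1,0,0,0,0]

```text
time: 8.05
tool_pos: [0.4159, 0.1798, 0.1686]
ee_rot: [3.136, 1.565, -2.874]
wrist_force: [-0.3, 0.1, -6.8]
width: 0.0498
```

```bash
python3 -c "
from h import *
look('side','side6.png',(220,90,460,290))
go(*C['L'],-.044,.031)
"
```

```text
F [-0.22 -0.32 -6.36] T [-0.003  0.204  0.01 ] w 0.0497 z [0.416  0.1799 0.1686]
t 8.1 tcp [0.416  0.1799 0.1686] yaw 15.7 down [-0.006 -0.002 -1.   ] | turn 0.1 then cm x,y,z 13.76 -0.03 -0.15
```

View pics/side6.png

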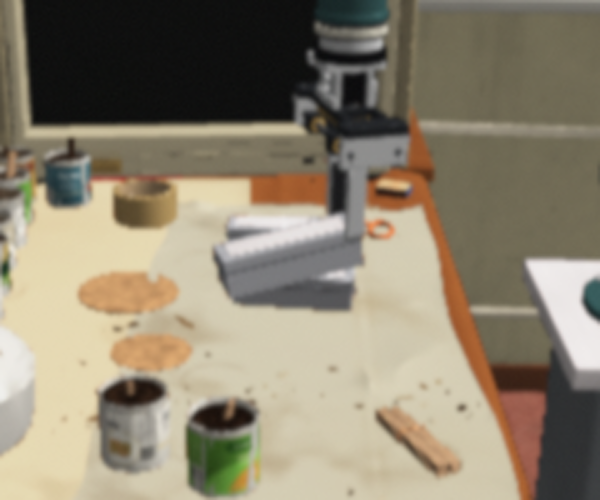

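Tipped only about 13°. The moment is also half what a centred piece would give, which suggests the piece has slid to the near end. A few sharp upward jerks should increase the tilt.

Call:
carry_out:
  targets:
    - [1,-5,0,0,0]
    - [1,0,0,0,0]
    - [1,2,0,0,0]
    - [1,3,0,0,0]
    - [1,-5,0,0,0]
    - [1,0,0,0,0]
    - [1,2,0,0,0]
    - [1,3,0,0,0]
    - [1,-5,0,0,0]
    - [1,0,0,0,0]
    - [1,2,0,0,0]
    - [1,3,0,0,0]
    - [1,0,0,0,0]
    - [1,0,0,0,0]

```text
time: 9.5
tool_pos: [0.4238, 0.1821, 0.1781]
ee_rot: [0.015, 1.556, 0.289]
wrist_force: [0.6, 0.3, -6.0]
width: 0.0491
```

```bash
python3 -c "
from h import *
look('side','side7.png',(220,90,460,290))
"
```

```text
F [ 0.08  1.2  -6.65] T [ 0.119 -0.177  0.05 ] w 0.0488 z [0.4231 0.1819 0.178 ]
```

View pics/side7.png

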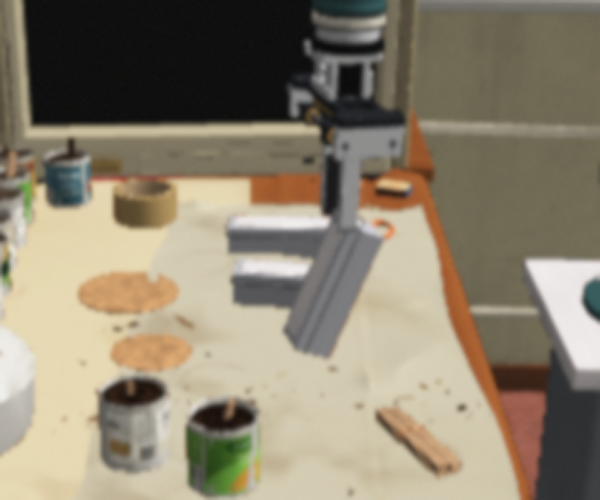

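The far end is now clearly down, at about 60°, so step 2 is done. I've viewed 9 pictures, so from here I measure mostly by numbers. Lowering along an arc toward the robot.

Call:
carry_out:
  targets:
    - [1,1.1,0,2.4,0]
    - [1,1.1,0,2.5,0]
    - [1,1.1,0,2.5,0]
    - [1,1.1,0,0,0]
    - [1,0,0,0,0]
    - [1,0.8,0,-2.4,0]
    - [1,1.2,0,-2.2,0]
    - [1,1.6,0,-2,0]
    - [1,1.9,0,-1.6,0]
    - [1,2.1,0,-1.2,0]
    - [1,2.3,0,-0.6,0]
    - [1,0,0,0,0]
    - [1,0.6,0,0,0]
    - [1,0,0,0,0]

```text
time: 10.95
tool_pos: [0.399, 0.1748, 0.033]
ee_rot: [-0.076, 1.557, 0.199]
wrist_force: [-12.9, -4.2, 22.7]
width: 0.0498
```

```bash
cat >>h.py <<'E'
def lines(n,b,f=None,minlen=14):
    from bench import robot
    s=robot.snapshot(n);x0,y0,x1,y1=b;g=cv2.cvtColor(s["image"],cv2.COLOR_RGB2GRAY)[y0:y1,x0:x1]
    np.savez(n+"_last.npz",**s)
    L=cv2.createLineSegmentDetector().detect(g)[0][:,0]
    for l in sorted(L,key=lambda l:-np.hypot(l[2]-l[0],l[3]-l[1]))[:9]:
        print((l+[x0,y0,x0,y0]).round(0),"ang",np.degrees(np.arctan2(-(l[3]-l[1]),l[2]-l[0])).round(0))
    o=robot.get_obs();print("F",o["wrist_force"].round(2),"T",o["wrist_torque"].round(3),"w",round(float(o["width"]),4),"z",o["tool_pos"].round(4))
E
python3 -c "
from h import *
lines('side',(290,165,385,255))
go(*C['L'],-.060,.031)
"
```

```text
[313. 199. 354. 202.] ang -4.0
[353. 193. 312. 191.] ang 176.0
[311. 181. 343. 182.] ang -1.0
[338. 229. 361. 207.] ang 44.0
[344. 213. 313. 211.] ang 177.0
[341. 172. 315. 174.] ang -176.0
[360. 218. 342. 236.] ang -136.0
[383. 195. 361. 197.] ang -177.0
[365. 206. 363. 228.] ang -94.0
F [-12.72  -4.53  23.44] T [-0.662  1.293 -0.039] w 0.0502 z [0.399  0.1748 0.033 ]
t 11.0 tcp [0.399  0.1748 0.033 ] yaw 15.7 down [ 0.013  0.003 -1.   ] | turn 0.1 then cm x,y,z 0.2 0.0 0.02
```

```bash
python3 -c "
import numpy as np,cv2
s=np.load('side_last.npz')['image'][130:290,240:440,::-1]
from bench import robot
t=robot.snapshot('top')['image'][130:290,200:400,::-1]
cv2.imwrite('pics/s8.png',cv2.resize(np.hstack([s,t]),None,fx=2,fy=2,interpolation=cv2.INTER_CUBIC))"
```

```text
(no output)
```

View pics/s8.png

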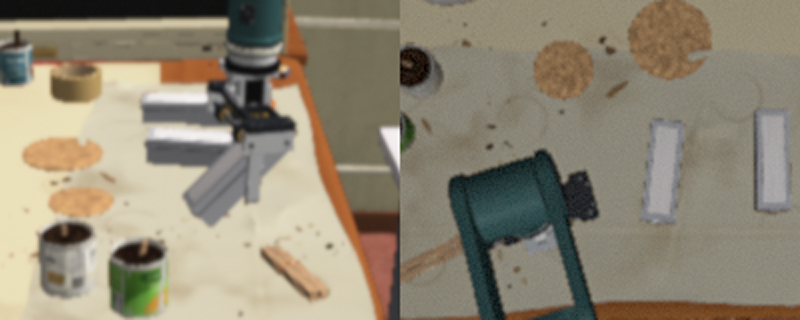

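The view shows the left case pushed through the pads. It is held near its middle at about 40°, far corner on the table, near end up at the palm. I'll lift off, move forward and read the angle.

Call:
carry_out:
  targets:
    - [1,-1,0,0,0]
    - [1,-2,0,0,0]
    - [1,-2,0,1,0]
    - [1,-1,0,2,0]
    - [1,0,0,2,0]
    - [1,0,0,1,0]
    - [1,0,0,0,0]
    - [1,0,0,0,0]

```text
time: 11.85
tool_pos: [0.4501, 0.1895, 0.0827]
ee_rot: [3.089, 1.569, -2.92]
wrist_force: [0.8, -1.1, -6.8]
width: 0.0499
```

```bash
python3 -c "
from h import *
lines('side',(290,150,385,255))
go(*C['L'],0,.031)
"
```

```text
[318. 161. 291. 161.] ang -180.0
[366. 178. 339. 180.] ang -176.0
[311. 181. 333. 181.] ang -1.0
[342. 214. 327. 230.] ang -131.0
[333. 191. 312. 191.] ang -179.0
[313. 221. 312. 200.] ang 95.0
[346. 192. 345. 212.] ang -93.0
[368. 186. 356. 200.] ang -130.0
[319. 214. 332. 201.] ang 45.0
F [-1.07 -0.58 -5.61] T [-0.022  0.225  0.038] w 0.0498 z [0.4497 0.1894 0.0825]
t 11.9 tcp [0.4497 0.1894 0.0825] yaw 15.7 down [-0.002 -0.    -1.   ] | turn 0.1 then cm x,y,z 5.15 -0.04 0.75
```

Call:
carry_out:
  targets:
    - [1,0,0,2,0]
    - [1,0.6,0,1.5,0]
    - [1,0.7,0,0,0]
    - [1,0,0,0,0]
    - [1,0.7,0,-1.4,0]
    - [1,0.8,0,-1.2,0]
    - [1,1,0,-0.9,0]
    - [1,1.1,0,-0.7,0]
    - [1,1.1,0,-0.4,0]
    - [1,0,0,0,0]
    - [1,0,0,0,0]

```text
time: 13.0
tool_pos: [0.439, 0.1865, 0.0255]
ee_rot: [-3.109, 1.57, -2.835]
wrist_force: [-8.2, -2.7, 9.8]
width: 0.05
```

```bash
python3 -c "
from h import *
lines('side',(290,150,385,255))
go(*C['L'],0,.031)
"
```

```text
[323. 230. 344. 212.] ang 41.0
[318. 161. 291. 161.] ang -180.0
[338. 194. 312. 190.] ang 171.0
[368. 199. 343. 201.] ang -176.0
[313. 199. 337. 201.] ang -4.0
[341. 167. 362. 166.] ang 3.0
[383. 172. 362. 172.] ang 179.0
[349. 212. 349. 233.] ang -90.0
[365. 156. 344. 158.] ang -174.0
F [-8.57 -2.48  8.86] T [-0.385  1.263 -0.007] w 0.0496 z [0.439  0.1865 0.0255]
t 13.05 tcp [0.439  0.1865 0.0255] yaw 15.7 down [-0. -0. -1.] | turn 0.1 then cm x,y,z -0.55 -0.05 1.86
```

The force lies along the case, so the corner is sticking. Dragging back much faster than lowering should turn it level.

Call:
carry_out:
  targets:
    - [1,-1.5,0,0,0]
    - [1,-2,0,2,0]
    - [1,0,0,3,0]
    - [1,1,0,0,0]
    - [1,1,0,-1.5,0]
    - [1,0.3,0,-2,0]
    - [1,0.3,0,-1.5,0]
    - [1,0.3,0,-1.5,0]
    - [1,0.3,0,-1,0]
    - [1,0.3,0,-1,0]
    - [1,0,0,0,0]

```text
time: 14.15
tool_pos: [0.4072, 0.1774, 0.0249]
ee_rot: [0.002, 1.566, 0.276]
wrist_force: [-0.4, -0.2, 4.5]
width: 0.0501
```

```bash
python3 -c "
from h import *
lines('side',(290,150,385,255))
go(*C['L'],0,.031)
"
```

```text
[313. 199. 351. 201.] ang -4.0
[349. 194. 312. 190.] ang 175.0
[334. 229. 357. 210.] ang 40.0
[343. 213. 313. 211.] ang 177.0
[311. 181. 338. 181.] ang -1.0
[318. 161. 291. 161.] ang -180.0
[382. 198. 357. 200.] ang -176.0
[343. 171. 320. 173.] ang -174.0
[357. 229. 341. 244.] ang -138.0
F [-1.04 -0.41  6.24] T [ 0.07  -0.214 -0.017] w 0.0499 z [0.4073 0.1775 0.0249]
t 14.2 tcp [0.4073 0.1775 0.0249] yaw 15.7 down [ 0.003  0.001 -1.   ] | turn 0.1 then cm x,y,z -0.61 -0.03 5.15
```

Call:
carry_out:
  targets:
    - [1,-1,0,0,0]
    - [1,-1,0,2,0]
    - [1,0,0,3,0]
    - [1,0,0,3,0]
    - [1,0,0,2,0]
    - [1,0.8,0,0,0]
    - [1,0.8,0,0,0]
    - [1,0,0,0,0]
    - [1,0,0,0,0]

```text
time: 15.1
tool_pos: [0.5008, 0.2038, 0.0257]
ee_rot: [3.108, 1.568, -2.901]
wrist_force: [-0.7, 0.8, -5.4]
width: 0.0498
```

```bash
python3 -c "
from h import *
lines('side',(290,150,385,255))
go(*C['L'],0,.031)
s=np.load('side_last.npz')['image'][140:260,270:400,::-1]
cv2.imwrite('pics/s9.png',cv2.resize(s,None,fx=4,fy=4,interpolation=cv2.INTER_CUBIC))
"
```

```text
[299. 232. 322. 213.] ang 39.0
[383. 172. 357. 172.] ang -180.0
[344. 202. 320. 204.] ang -175.0
[292. 229. 312. 213.] ang 40.0
[304. 249. 290. 231.] ang 127.0
[322. 234. 305. 248.] ang -140.0
[317. 169. 338. 167.] ang 6.0
[311. 161. 291. 161.] ang 180.0
[326. 214. 326. 234.] ang -89.0
F [ 0.48  0.3  -5.65] T [-0.04   0.236  0.004] w 0.0498 z [0.5011 0.2039 0.026 ]
t 15.15 tcp [0.5011 0.2039 0.026 ] yaw 15.7 down [-0.002 -0.001 -1.   ] | turn 0.1 then cm x,y,z -0.5 -0.05 -4.59
```

View pics/s9.png

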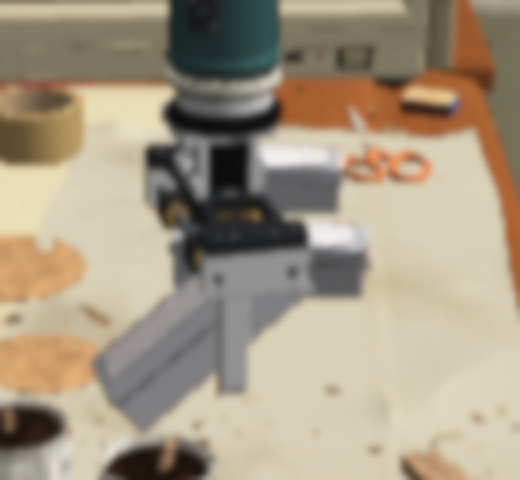

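This shows the case nose-down at about 33°, far corner just above the table, near end up by the palm. I'll ease the grip a little at a time so the near end settles down between the fingers.

Call:
carry_out:
  targets:
    - [1,0.3,0,-0.3,0]
    - [0.49,0.3,0,-0.3,0]
    - [0.48,0,0,0,0]
    - [0.475,0,0,0,0]
    - [0.47,0,0,0,0]
    - [0.468,0,0,0,0]
    - [0.465,0,0,0,0]
    - [0.462,0,0,0,0]
    - [0.458,0,0,0,0]
    - [0.45,0,0,0,0]
    - [0.44,0,0,0,0]

```text
time: 16.25
tool_pos: [0.4957, 0.2023, 0.0199]
ee_rot: [3.113, 1.568, -2.896]
wrist_force: [-0.9, 0.7, -0.9]
width: 0.0526
```

```bash
python3 -c "
from h import *
lines('side',(280,150,385,255))
go(*C['L'],0,.031)
s=dict(np.load('side_last.npz'))
"
```

```text
[348. 203. 321. 206.] ang -176.0
[359. 241. 332. 245.] ang -173.0
[361. 214. 336. 214.] ang -179.0
[312. 161. 288. 161.] ang 179.0
[334. 231. 357. 228.] ang 7.0
[383. 172. 362. 172.] ang 179.0
[321. 171. 341. 169.] ang 6.0
[337. 181. 357. 181.] ang -0.0
[309. 234. 327. 231.] ang 9.0
F [-0.38  0.17  0.1 ] T [ 0.066 -0.007 -0.024] w 0.0526 z [0.496  0.2024 0.0201]
t 16.3 tcp [0.496  0.2024 0.0201] yaw 15.7 down [-0.002 -0.    -1.   ] | turn 0.1 then cm x,y,z -1.09 -0.05 -4.06
```

The case is level on the table again, with image lines at 7–9° as at the start. Easing the grip clearly works for controlled pivoting. Now the position offset, from the near bottom corner.

```bash
python3 -c "
from h import *
s=dict(np.load('side_last.npz'))
a=dict(np.load('side.npz'))
for n,t in(('start',a),('now',s)):
    h=cv2.cvtColor(t['image'],cv2.COLOR_RGB2HSV).astype(int)
    g=cv2.cvtColor(t['image'],cv2.COLOR_RGB2GRAY)[200:260,290:385]
    L=cv2.createLineSegmentDetector().detect(g)[0][:,0]
    for l in L:
        l=l+[290,200,290,200]
        if min(l[1],l[3])>212 and np.hypot(l[2]-l[0],l[3]-l[1])>10: print(n,l.round(1),ray(t,[l[:2],l[2:]],0).round(3)[:,:2].tolist())
"
```

```text
start [294.  256.1 304.9 250.3] [[0.579, 0.286], [0.552, 0.254]]
start [304.4 250.  319.4 250.2] [[0.554, 0.253], [0.514, 0.252]]
start [313.9 245.7 309.7 226.8] [[0.529, 0.229], [0.545, 0.115]]
start [314.4 224.4 316.1 235.9] [[0.532, 0.099], [0.525, 0.171]]
start [317.9 232.3 365.8 227.1] [[0.52, 0.149], [0.381, 0.112]]
start [365.7 240.1 316.8 246.3] [[0.387, 0.192], [0.521, 0.231]]
start [359.4 220.7 318.2 224.9] [[0.398, 0.069], [0.521, 0.102]]
start [298.3 228.1 290.8 237. ] [[0.578, 0.125], [0.595, 0.18]]
now [294.  256.  307.8 248.8] [[0.579, 0.285], [0.545, 0.246]]
now [326.8 222.9 309.3 226.5] [[0.495, 0.088], [0.546, 0.113]]
now [302.5 243.2 300.4 226.9] [[0.561, 0.215], [0.572, 0.117]]
now [305.1 227.9 306.5 238.2] [[0.558, 0.122], [0.551, 0.186]]
now [360.6 213.7 335.6 214.4] [[0.392, 0.02], [0.469, 0.027]]
now [334.1 231.  357.  228.3] [[0.474, 0.139], [0.407, 0.12]]
now [334.4 214.5 333.1 229.5] [[0.472, 0.028], [0.477, 0.13]]
now [359.9 228.  358.2 240.6] [[0.399, 0.118], [0.408, 0.195]]
now [308.9 234.1 327.  231.3] [[0.545, 0.161], [0.494, 0.142]]
now [331.9 244.6 316.8 246.3] [[0.48, 0.221], [0.521, 0.231]]
now [359.2 241.4 332.1 244.7] [[0.405, 0.2], [0.48, 0.221]]
now [350.6 221.9 336.9 222.9] [[0.424, 0.078], [0.466, 0.086]]
now [298.3 228.1 291.3 236.4] [[0.578, 0.124], [0.594, 0.177]]
```

The case is about 23 mm far of its start, with the pads about 17 mm beyond its centre. Now a level test lift at the centre to feel where the mass is, shifting it back as well.

Call:
carry_out:
  targets:
    - [0.42,0,0,-0.9,0]
    - [0.42,0,0,-0.8,0]
    - [0.42,0,0,0,0]
    - [1,0,0,0,0]
    - [1,0,0,0,0]
    - [1,0,0,0,0]
    - [1,-0.5,0,0,0]
    - [1,-1,0,0,0]
    - [1,-1,0,0,0]
    - [1,0,0,0,0]
    - [1,0,0,0,0]
    - [1,0,0,0,0]

```text
time: 17.5
tool_pos: [0.48, 0.1979, 0.0455]
ee_rot: [3.054, 1.57, -2.956]
wrist_force: [-0.4, 0.4, -6.2]
width: 0.0498
```

```bash
python3 -c "
from h import *
lines('side',(280,180,385,255))
lines('side',(280,180,385,255))
go(*C['L'],0,.031)
"
```

```text
[353. 234. 307. 240.] ang -173.0
[353. 194. 327. 195.] ang -176.0
[308. 225. 329. 223.] ang 6.0
[341. 206. 360. 202.] ang 12.0
[339. 222. 357. 220.] ang 6.0
[297. 253. 314. 249.] ang 13.0
[374. 186. 357. 185.] ang 177.0
[304. 241. 301. 224.] ang 103.0
[355. 212. 339. 214.] ang -175.0
F [-0.15 -0.29 -5.99] T [-0.051  0.167 -0.01 ] w 0.0496 z [0.4799 0.1978 0.0453]
[359. 234. 307. 240.] ang -173.0
[353. 193. 327. 195.] ang -176.0
[308. 226. 330. 223.] ang 8.0
[341. 206. 360. 202.] ang 12.0
[339. 222. 357. 220.] ang 6.0
[304. 241. 301. 224.] ang 103.0
[305. 250. 319. 249.] ang 3.0
[353. 213. 339. 213.] ang -176.0
[360. 221. 359. 233.] ang -93.0
F [ 0.43  0.2  -5.87] T [-0.037  0.23   0.017] w 0.0497 z [0.4799 0.1978 0.0453]
t 17.6 tcp [0.4799 0.1978 0.0453] yaw 15.7 down [-0.001 -0.    -1.   ] | turn 0.1 then cm x,y,z 1.43 -0.04 -2.39
```

The moment about y is +0.17 to +0.23 N m with a central grip, so the mass sits about 33 mm toward the far end. **The left case holds the loose piece.** Put it back, release and rise.

Call:
carry_out:
  targets:
    - [1,0,0,-1.2,0]
    - [1,0.9,0,-1.2,0]
    - [1,0.9,0,0,0]
    - [1,0.9,0,0,0]
    - [1,0,0,0,0]
    - [0.46,0,0,0,0]
    - [0.4,0,0,0,0]
    - [0,0,0,0,0]
    - [0,0,0,0,0]
    - [0,-4,0,0,0]
    - [0,-4,0,0,0]
    - [0,-2,0,0,7.5]
    - [0,0,0,0,7.5]
    - [0,0,0,0,7.5]
    - [0,0,0,0,0]

```text
time: 19.1
tool_pos: [0.4576, 0.1915, 0.1192]
ee_rot: [0.466, 1.57, 0.347]
wrist_force: [-0.8, 0.5, -0.8]
width: 0.0942
```

```bash
python3 -c "
from h import *
lines('side',(280,180,385,255))
go(*C['M'],.045,.031)
"
```

```text
[366. 241. 316. 247.] ang -173.0
[317. 233. 366. 227.] ang 7.0
[359. 214. 313. 211.] ang 176.0
[358. 221. 318. 225.] ang -174.0
[312. 182. 337. 182.] ang -0.0
[313. 199. 336. 201.] ang -4.0
[334. 192. 312. 191.] ang 177.0
[313. 247. 309. 227.] ang 102.0
[297. 252. 315. 249.] ang 12.0
F [ 0.2  -0.7   0.05] T [0.069 0.021 0.006] w 0.094 z [0.4574 0.1915 0.1189]
t 19.15 tcp [0.4574 0.1915 0.1189] yaw -6.7 down [ 0.  0. -1.] | turn 0.1 then cm x,y,z 8.79 -19.38 7.48
```

The left case is back on its starting lines, within a pixel. Now the middle case.

Call:
carry_out:
  targets:
    - [0,0,-3.9,1.5,0]
    - [0,0,-3.9,1.5,0]
    - [0,0,-3.9,1.5,0]
    - [0,0,-3.9,1.5,0]
    - [0,0,-3.8,1.5,0]
    - [0,0,0,0,0]
    - [0,3,0,0,0]
    - [0,3,0,0,0]
    - [0,2.8,0,0,0]
    - [0,0,0,0,0]
    - [1,0,0,0,0]
    - [1,0,0,0,0]
    - [1,0,0,0,0]
    - [1,0,0,0,0]
    - [1,0,0,0,0]

```text
time: 20.65
tool_pos: [0.5093, -0.0101, 0.0318]
ee_rot: [0.04, 1.569, -0.078]
wrist_force: [-0.6, 0.5, -0.2]
width: 0.0578
```

Call:
carry_out:
  targets:
    - [1,-2,0,0,0]
    - [1,-3,0,0,0]
    - [1,-3,0,0,0]
    - [1,-3,0,0,0]
    - [1,-1,0,0,0]
    - [1,0,0,0,0]
    - [1,0,0,0,0]

```text
time: 21.35
tool_pos: [0.508, -0.01, 0.1494]
ee_rot: [3.078, 1.569, 2.959]
wrist_force: [0.5, 0.5, -0.3]
width: 0.0021
```

```bash
python3 -c "
from h import *
lines('side',(280,140,385,225))
go(*C['M'],.045,.031)
"
```

```text
[383. 172. 316. 173.] ang -179.0
[313. 199. 361. 202.] ang -4.0
[361. 214. 313. 211.] ang 177.0
[356. 194. 312. 190.] ang 175.0
[328. 144. 371. 143.] ang 1.0
[312. 181. 352. 181.] ang -1.0
[281. 144. 318. 144.] ang 0.0
[358. 221. 328. 223.] ang -176.0
[318. 161. 288. 161.] ang 180.0
F [ 0.18 -0.   -0.04] T [ 0.011 -0.001  0.003] w 0.0006 z [ 0.5076 -0.0099  0.1488]
t 21.4 tcp [ 0.5076 -0.0099  0.1488] yaw -6.8 down [-0.003  0.001 -1.   ] | turn -0.0 then cm x,y,z 11.78 0.02 0.1
```

The jaws hadn't finished closing before the lift, so nothing was picked up and the case didn't move. Again, with more closing time.

Call:
carry_out:
  targets:
    - [0.25,0,0,0,0]
    - [0.25,0,0,0,0]
    - [0.25,0,0,0,0]
    - [0.25,0,0,0,0]
    - [0.25,0,0,0,0]
    - [0.25,0,0,0,0]
    - [0.25,3,0,0,0]
    - [0.25,3,0,0,0]
    - [0.25,3,0,0,0]
    - [0.25,2.8,0,0,0]
    - [1,0,0,0,0]
    - [1,0,0,0,0]
    - [1,0,0,0,0]
    - [1,0,0,0,0]
    - [1,0,0,0,0]
    - [1,0,0,0,0]

```text
time: 23.0
tool_pos: [0.5103, -0.0104, 0.0348]
ee_rot: [-0.07, 1.567, -0.189]
wrist_force: [-0.4, -0.7, 4.8]
width: 0.0497
```

Call:
carry_out:
  targets:
    - [1,-2,0,0,0]
    - [1,-3,0,0,0]
    - [1,-3,0,0,0]
    - [1,-3,0,0,0]
    - [1,-1,0,0,0]
    - [1,0,0,0,0]
    - [1,0,0,0,0]

```text
time: 23.7
tool_pos: [0.5077, -0.0098, 0.1505]
ee_rot: [3.06, 1.567, 2.941]
wrist_force: [0.5, 0.7, -6.3]
width: 0.0498
```

```bash
python3 -c "
from h import *
lines('side',(280,140,385,225))
go(*C['M'],.045,.031)
"
```

```text
[331. 144. 371. 143.] ang 1.0
[281. 144. 318. 144.] ang 0.0
[323. 167. 343. 198.] ang -57.0
[312. 141. 281. 141.] ang -180.0
[358. 221. 328. 223.] ang -176.0
[359. 172. 334. 172.] ang 180.0
[383. 172. 361. 172.] ang 179.0
[308. 161. 287. 161.] ang 180.0
[339. 181. 357. 182.] ang -3.0
F [ 0.38  1.33 -6.4 ] T [-0.01  -0.223  0.008] w 0.0495 z [ 0.5074 -0.0099  0.1501]
t 23.75 tcp [ 0.5074 -0.0099  0.1501] yaw -6.8 down [-0.004  0.001 -1.   ] | turn -0.0 then cm x,y,z 11.91 0.02 0.12
```

The middle case is tipped far end up at about 52°, and its centre is about 0.11 m up. Next I arc it down with extra forward tow, then ease the grip.

Call:
carry_out:
  targets:
    - [1,1,0,-3.2,0]
    - [1,1.2,0,-3.2,0]
    - [1,1.2,0,-3.2,0]
    - [1,0.4,0,0,0]
    - [1,0.7,0,2.5,0]
    - [1,1,0,2.2,0]
    - [1,1.2,0,1.6,0]
    - [1,0.8,0,1,0]
    - [1,0,0,0,0]
    - [0.48,0,0,0,0]
    - [0.475,0,0,0,0]
    - [0.47,0,0,0,0]
    - [0.467,0,0,0,0]
    - [0.464,0,0,0,0]
    - [0.46,0,0,0,0]
    - [0.45,0,0,0,0]
    - [0.44,0,0,0,0]

```text
time: 25.45
tool_pos: [0.4853, -0.0072, 0.0772]
ee_rot: [3.032, 1.569, 2.913]
wrist_force: [0.5, -0.4, 0.1]
width: 0.0522
```

```bash
python3 -c "
from h import *
lines('side',(280,140,385,225))
go(*C['M'],.045,.031)
"
```

```text
[303. 199. 349. 202.] ang -4.0
[383. 172. 337. 172.] ang 180.0
[348. 214. 303. 211.] ang 176.0
[353. 193. 308. 191.] ang 177.0
[321. 141. 281. 141.] ang -180.0
[281. 144. 319. 144.] ang 1.0
[358. 221. 328. 223.] ang -176.0
[316. 161. 288. 161.] ang 180.0
[347. 143. 371. 143.] ang 1.0
F [-0.23 -0.4   0.61] T [-0.023  0.025 -0.05 ] w 0.0525 z [ 0.4855 -0.0073  0.0773]
t 25.5 tcp [ 0.4855 -0.0073  0.0773] yaw -6.8 down [-0.001  0.    -1.   ] | turn -0.0 then cm x,y,z 4.63 0.02 2.34
```

Level again, about 30 mm far of its start, which I'll correct. Now the near grip.

Call:
carry_out:
  targets:
    - [0.4,0,0,-1.8,0]
    - [0.4,0,0,-1.8,0]
    - [0.4,2.3,0,0,0]
    - [0.4,2.4,0,0,0]
    - [0.4,0,0,0,0]
    - [1,0,0,0,0]
    - [1,0,0,0,0]
    - [1,0,0,0,0]
    - [1,0,0,0,0]
    - [1,-2,0,0,0]
    - [1,-3,0,0,0]
    - [1,-3,0,0,0]
    - [1,-3,0,0,0]
    - [1,-1,0,0,0]
    - [1,0,0,0,0]
    - [1,0,0,0,0]

```text
time: 27.1
tool_pos: [0.4491, -0.0029, 0.149]
ee_rot: [3.109, 1.568, 2.99]
wrist_force: [0.1, 0.1, -5.9]
width: 0.0499
```

```bash
python3 -c "
from h import *
lines('side',(280,140,385,225))
go(*C['M'],-.014,.031)
"
```

```text
[281. 144. 337. 144.] ang 0.0
[304. 163. 352. 166.] ang -3.0
[349. 177. 304. 176.] ang 178.0
[311. 181. 354. 182.] ang -1.0
[353. 193. 312. 190.] ang 176.0
[319. 141. 281. 141.] ang -180.0
[337. 159. 304. 157.] ang 177.0
[358. 221. 328. 223.] ang -176.0
[383. 172. 353. 172.] ang 180.0
F [-0.24 -0.54 -5.8 ] T [ 0.016  0.147 -0.016] w 0.0496 z [ 0.4487 -0.0029  0.1484]
t 27.15 tcp [ 0.4487 -0.0029  0.1484] yaw -6.8 down [-0.004  0.001 -1.   ] | turn -0.0 then cm x,y,z 11.74 0.02 0.14
```

It stayed level. Let me compute where the pads sit on the case.

```bash
cat >>h.py <<'E'
def px_on_y(s,uv,y):
    K=s["camera_matrix"];T=s["pose"];uv=np.atleast_2d(np.array(uv,float))
    d=np.c_[(uv-K[:2,2])/[K[0,0],K[1,1]],np.ones(len(uv))]*[1,-1,-1]@T[:3,:3].T
    o=T[:3,3];return (o+d*((y-o[1])/d[:,1])[:,None]).round(3)
E
python3 -c "
from h import *
s=dict(np.load('side_last.npz'))
print(px_on_y(s,[(304,176),(349,177),(304,163),(352,166)],.022))
a=dict(np.load('side.npz'))
print('start',px_on_y(a,[(313,211),(361,214),(313,199),(361,202)],.022))
l=dict(np.load('side1.npz'))
print('left test',px_on_y(a,[(304,241),(360,234)],.222))
"
```

```text
[[0.566 0.022 0.123]
 [0.431 0.022 0.122]
 [0.565 0.022 0.164]
 [0.423 0.022 0.157]]
start [[0.539 0.022 0.008]
 [0.39  0.022 0.   ]
 [0.539 0.022 0.048]
 [0.392 0.022 0.041]]
left test [[0.556 0.222 0.01 ]
 [0.406 0.222 0.035]]
```

```bash
cat >>h.py <<'E'
def avg(n=8):
    from bench import robot
    T=[];F=[]
    for i in range(n):
        robot.snapshot("side");o=robot.get_obs();T.append(o["wrist_torque"]);F.append(o["wrist_force"])
    T=np.array(T);print("T",T.mean(0).round(3),"sd",T.std(0).round(3),"F",np.mean(F,0).round(2))
E
python3 -c "
from h import *
avg()"
```

```text
T [0.025 0.104 0.02 ] sd [0.018 0.018 0.022] F [-0.31  0.08 -5.67]
```

The average, 0.104 N m at a 43 mm offset, is less than a centred mass would give, and that conflicts with the left result. A centre-grip test after the rocking will decide. First, jerk to tip the far end down.

Call:
carry_out:
  targets:
    - [1,-5,0,0,0]
    - [1,0,0,0,0]
    - [1,2,0,0,0]
    - [1,3,0,0,0]
    - [1,-5,0,0,0]
    - [1,0,0,0,0]
    - [1,0,0,0,0]

```text
time: 28.25
tool_pos: [0.4512, -0.0032, 0.2009]
ee_rot: [0.015, 1.567, -0.104]
wrist_force: [0.1, -0.3, -3.8]
width: 0.0498
```

```bash
python3 -c "
from h import *
lines('side',(280,100,385,235))
avg(4)"
```

```text
[375. 158. 379. 101.] ang 87.0
[338. 138. 281. 139.] ang -179.0
[383. 104. 381. 154.] ang -93.0
[317. 232. 366. 227.] ang 5.0
[311. 181. 354. 181.] ang -0.0
[353. 193. 312. 190.] ang 176.0
[358. 221. 318. 225.] ang -174.0
[302. 150. 342. 148.] ang 3.0
[359. 172. 321. 173.] ang -179.0
F [ 0.53  0.06 -5.02] T [0.071 0.03  0.082] w 0.0498 z [ 0.4522 -0.0034  0.2025]
T [0.03  0.071 0.012] sd [0.026 0.026 0.015] F [-0.2   0.11 -5.14]
```

Call:
carry_out:
  targets:
    - [1,2.5,0,0,0]
    - [1,3.5,0,0,0]
    - [1,2,0,0,0]
    - [1,-5,0,0,0]
    - [1,-2,0,0,0]
    - [1,2,0,0,0]
    - [1,3,0,0,0]
    - [1,2,0,0,0]
    - [1,-5,0,0,0]
    - [1,-1,0,0,0]
    - [1,2,0,0,0]
    - [1,3,0,0,0]
    - [1,1,0,0,0]
    - [1,-5,0,0,0]
    - [1,0,0,0,0]
    - [1,0,0,0,0]

```text
time: 30.1
tool_pos: [0.4539, -0.0036, 0.1744]
ee_rot: [-0.007, 1.56, -0.126]
wrist_force: [1.5, 0.1, -5.2]
width: 0.0493
```

```bash
python3 -c "
from h import *
lines('side',(280,120,385,235))
avg(2)"
```

```text
[339. 138. 281. 139.] ang -179.0
[281. 144. 334. 144.] ang 1.0
[317. 232. 366. 227.] ang 5.0
[358. 221. 318. 225.] ang -174.0
[376. 157. 378. 121.] ang 87.0
[383. 121. 380. 154.] ang -94.0
[318. 161. 287. 161.] ang 180.0
[372. 138. 347. 138.] ang -179.0
[338. 171. 315. 175.] ang -171.0
F [ 0.08 -0.35 -4.81] T [0.017 0.007 0.041] w 0.0493 z [ 0.4531 -0.0035  0.1732]
T [-0.018 -0.048  0.004] sd [0.002 0.11  0.044] F [-0.22 -0.16 -5.86]
```

```bash
cat >>h.py <<'E'
def tilt(n="side",b=(270,110,390,215)):
    from bench import robot
    s=robot.snapshot(n);np.savez(n+"_last.npz",**s);x0,y0,x1,y1=b
    g=cv2.cvtColor(s["image"],cv2.COLOR_RGB2GRAY)[y0:y1,x0:x1]
    for l in cv2.createLineSegmentDetector().detect(g)[0][:,0]:
        a=np.degrees(np.arctan2(-(l[3]-l[1]),l[2]-l[0]));a=(a+90)%180-90
        if 7<abs(a)<83 and np.hypot(l[2]-l[0],l[3]-l[1])>11: print((l+[x0,y0,x0,y0]).round(0),a.round(0))
E
python3 -c "
from h import *
tilt();avg(4)"
```

```text
[359. 158. 353. 181.] 76.0
[355. 185. 349. 199.] 68.0
[348. 199. 335. 197.] -9.0
[346. 151. 358. 154.] -17.0
[338. 171. 315. 174.] 7.0
T [ 0.004 -0.074 -0.011] sd [0.019 0.035 0.022] F [-0.   -0.32 -6.18]
```

The lines show the middle case hanging far end down at about 75°, from (352,152) to (341,198), centre about 0.12 m up, so step 4 is met. Now move forward, touch the far corner, drag back to level it, and ease off.

Call:
carry_out:
  targets:
    - [1,0,0,3,0]
    - [1,1,0,3,0]
    - [1,1.5,0,3,0]
    - [1,1.5,0,0.3,0]
    - [1,0.8,0,0,0]
    - [1,0.4,0,-1.5,0]
    - [1,0.4,0,-1.8,0]
    - [1,0.3,0,-1.8,0]
    - [1,0.4,0,-1.8,0]
    - [1,0.6,0,-1.6,0]
    - [1,0.8,0,-1.4,0]
    - [1,0.8,0,-1.2,0]
    - [1,0,0,0,0]

```text
time: 31.8
tool_pos: [0.4304, -0.0006, 0.0864]
ee_rot: [-1.476, 1.571, -1.595]
wrist_force: [-2.3, 0.6, 1.3]
width: 0.0496
```

```bash
python3 -c "
from h import *
tilt();avg(1);go(*C['M'],0,.031)"
```

```text
[320. 212. 313. 200.] -61.0
[357. 182. 362. 194.] -66.0
[363. 195. 321. 212.] 22.0
[342. 184. 325. 190.] 20.0
[317. 199. 347. 188.] 21.0
[374. 186. 363. 185.] -8.0
T [ 0.136  0.858 -0.045] sd [0. 0. 0.] F [-4.62 -0.32  3.8 ]
t 31.9 tcp [ 0.4316 -0.0008  0.0874] yaw -6.8 down [ 0. -0. -1.] | turn -0.0 then cm x,y,z 5.64 0.02 3.26
```

Now about 22° nose-down with the corner on the table. Ease off.

Call:
carry_out:
  targets:
    - [1,1,0,-0.8,0]
    - [1,1,0,-0.6,0]
    - [0.48,0.6,0,0,0]
    - [0.475,0,0,0,0]
    - [0.47,0,0,0,0]
    - [0.467,0,0,0,0]
    - [0.464,0,0,0,0]
    - [0.46,0,0,0,0]
    - [0.45,0,0,0,0]
    - [0.42,0,0,0,0]

```text
time: 32.9
tool_pos: [0.4188, 0.0007, 0.06]
ee_rot: [0.117, 1.57, -0.002]
wrist_force: [0.1, 0.2, -0.3]
width: 0.054
```

```bash
python3 -c "
from h import *
lines('side',(290,175,385,222));go(*C['M'],0,.031)
s=dict(np.load('side_last.npz'))
g=cv2.cvtColor(s['image'],cv2.COLOR_RGB2GRAY)
"
```

```text
[367. 215. 319. 212.] ang 176.0
[321. 200. 366. 203.] ang -4.0
[311. 181. 349. 181.] ang -1.0
[348. 193. 312. 190.] ang 175.0
[346. 176. 319. 176.] ang 179.0
[374. 186. 358. 185.] ang 178.0
[319. 212. 318. 202.] ang 97.0
[311. 190. 309. 180.] ang 99.0
[356. 186. 354. 196.] ang -103.0
F [ 0.12 -0.51 -0.57] T [0.05  0.059 0.027] w 0.0545 z [0.4186 0.0007 0.0599]
t 32.95 tcp [0.4186 0.0007 0.0599] yaw -6.8 down [ 0.001  0.    -1.   ] | turn -0.0 then cm x,y,z 2.89 0.02 4.57
```

Level and only 18 mm near of its start. Now the centre-grip test.

Call:
carry_out:
  targets:
    - [0.4,0,0,1.4,0]
    - [0.4,0,0,1.4,0]
    - [0.4,2,0,0,0]
    - [0.4,1.9,0,0,0]
    - [0.4,0,0,0,0]
    - [1,0,0,0,0]
    - [1,0,0,0,0]
    - [1,0,0,0,0]
    - [1,0,0,0,0]
    - [1,-0.5,0,0,0]
    - [1,-1,0,0,0]
    - [1,-1,0,0,0]
    - [1,-0.5,0,0,0]
    - [1,0,0,0,0]
    - [1,0,0,0,0]

```text
time: 34.45
tool_pos: [0.4462, -0.0026, 0.051]
ee_rot: [0.359, 1.571, 0.241]
wrist_force: [-0.5, 0.4, -6.6]
width: 0.0497
```

```bash
python3 -c "
from h import *
lines('side',(290,165,385,222));avg(6);go(*C['M'],0,.02)
"
```

```text
[366. 206. 319. 204.] ang 177.0
[383. 172. 354. 172.] ang 180.0
[311. 181. 338. 181.] ang -1.0
[353. 167. 332. 166.] ang 178.0
[319. 191. 341. 192.] ang -2.0
[344. 192. 366. 193.] ang -3.0
[366. 186. 346. 186.] ang -177.0
[339. 176. 320. 172.] ang 169.0
[338. 186. 322. 185.] ang 178.0
F [-0.03  0.46 -6.16] T [0.072 0.168 0.023] w 0.0501 z [ 0.4459 -0.0025  0.0506]
T [ 0.038  0.178 -0.003] sd [0.033 0.036 0.027] F [ 0.09 -0.07 -5.74]
t 34.8 tcp [ 0.4459 -0.0025  0.0505] yaw -6.8 down [-0.001  0.    -1.   ] | turn -0.0 then cm x,y,z 3.05 0.02 1.82
```

Also about +31 mm, so the left and middle readings look alike and there may be a bias under load. The right case, lifted at its centre before any tipping, will serve as a control. Set the middle one back and go there.

Call:
carry_out:
  targets:
    - [1,0,0,0.9,0]
    - [1,1,0,0.9,0]
    - [1,1.2,0,0,0]
    - [1,0.9,0,0,0]
    - [0.46,0,0,0,0]
    - [0.35,0,0,0,0]
    - [0.2,0,0,0,0]
    - [0.2,-4,0,0,0]
    - [0.2,-4.5,0,0,0]
    - [0.2,0,-4.1,0,-4.8]
    - [0.2,0,-4.1,0.5,0]
    - [0.2,0,-4.1,0.5,0]
    - [0.2,0,-4.1,0,0]
    - [0.2,0,0,0,0]

```text
time: 36.2
tool_pos: [0.4648, -0.1731, 0.1053]
ee_rot: [-1.164, 1.568, -1.205]
wrist_force: [1.3, 0.8, -0.6]
width: 0.0753
```

```bash
python3 -c "
from h import *
lines('side',(290,165,385,222));go(*C['R'],0,.02);avg(3)
from bench import robot
s=robot.snapshot('top')
for r in rects(s,s['image'],.044,[(240,180,290,255),(310,178,352,250)],(0,0,40),(180,20,255)):print(r)
"
```

```text
[361. 215. 313. 211.] ang 176.0
[357. 194. 312. 190.] ang 175.0
[314. 199. 359. 202.] ang -4.0
[311. 181. 354. 181.] ang -1.0
[359. 172. 319. 173.] ang -179.0
[383. 172. 361. 172.] ang 180.0
[374. 186. 363. 185.] ang 174.0
[372. 166. 383. 166.] ang -3.0
[313. 211. 312. 200.] ang 96.0
F [-0.26  0.17  0.02] T [ 0.009 -0.026  0.036] w 0.0753 z [ 0.4648 -0.1707  0.1051]
t 36.25 tcp [ 0.4648 -0.1707  0.1051] yaw -2.2 down [ 0.001 -0.    -1.   ] | turn -0.2 then cm x,y,z 8.51 0.32 1.31
T [ 0.027  0.004 -0.013] sd [0.01  0.019 0.013] F [-0.07 -0.12 -0.53]
(array([0.4598, 0.1936]), [0.055, 0.155], 15.5)
(array([ 0.4615, -0.0019]), [0.052, 0.155], -6.3)
```

Both cases stand within 4 mm of their starts. Control: lift the right case at its centre, untipped.

Call:
carry_out:
  targets:
    - [0.2,2.8,0.3,1.3,0]
    - [0.2,2.8,0,0,0]
    - [0.2,2.8,0,0,0]
    - [1,0,0,0,0]
    - [1,0,0,0,0]
    - [1,0,0,0,0]
    - [1,0,0,0,0]
    - [1,0,0,0,0]
    - [1,-0.7,0,0,0]
    - [1,-1,0,0,0]
    - [1,-0.8,0,0,0]
    - [1,0,0,0,0]
    - [1,0,0,0,0]

```text
time: 37.75
tool_pos: [0.478, -0.1661, 0.0459]
ee_rot: [0.616, 1.57, 0.581]
wrist_force: [-0.2, 0.7, -6.1]
width: 0.0497
```

```bash
python3 -c "
from h import *
lines('side',(290,150,385,205));avg(5);go(*C['R'],0,.02)
"
```

```text
[314. 199. 359. 202.] ang -3.0
[352. 187. 312. 187.] ang 180.0
[357. 196. 318. 194.] ang 176.0
[318. 161. 291. 161.] ang -180.0
[332. 176. 353. 175.] ang 1.0
[383. 172. 362. 172.] ang 179.0
[312. 175. 331. 176.] ang -2.0
[374. 186. 357. 185.] ang 178.0
[354. 169. 337. 170.] ang -178.0
F [-1.42 -0.32 -6.18] T [ 0.018 -0.005 -0.019] w 0.0498 z [ 0.4777 -0.1659  0.0455]
T [0.031 0.004 0.016] sd [0.029 0.01  0.012] F [ 0.32  0.06 -6.08]
t 38.05 tcp [ 0.4777 -0.166   0.0454] yaw -2.0 down [-0.001  0.    -1.   ] | turn -0.0 then cm x,y,z 2.54 -0.2 0.04
```

The control shows no bias (0.004 N m), so both earlier shifts are real readings. Now rock the right case gently, starting with the far grip.

Call:
carry_out:
  targets:
    - [1,1,0,0,0]
    - [1,1.4,0,0,0]
    - [0.45,0,0,0,0]
    - [0.4,0,0,0,0]
    - [0.4,-1,0,2.5,0]
    - [0.4,0,0,2.5,0]
    - [0.4,0,0,0,0]
    - [1,0,0,0,0]
    - [1,0,0,0,0]
    - [1,0,0,0,0]
    - [1,0,0,0,0]
    - [1,-2,0,0,0]
    - [1,-3,0,0,0]
    - [1,-3,0,0,0]
    - [1,-3,0,0,0]
    - [1,-1,0,0,0]
    - [1,0,0,0,0]
    - [1,0,0,0,0]

```text
time: 39.85
tool_pos: [0.5265, -0.1674, 0.1491]
ee_rot: [2.747, 1.566, 2.711]
wrist_force: [-0.6, 0.0, -6.9]
width: 0.0497
```

```bash
python3 -c "
from h import *
tilt(b=(280,130,390,198));avg(5);go(*C['R'],.05,.031)
"
```

```text
[311. 144. 347. 169.] -35.0
[350. 165. 323. 146.] -35.0
[340. 179. 329. 170.] -38.0
T [ 0.027 -0.151  0.004] sd [0.016 0.014 0.02 ] F [ 0.15  0.03 -6.03]
t 40.15 tcp [ 0.5274 -0.1677  0.1505] yaw -2.0 down [-0.002  0.001 -1.   ] | turn -0.0 then cm x,y,z 11.95 -0.21 0.07
```

About 35° far end up, with the mass lever matching a fixed piece (−25 mm, against −57 if it had slid). Set down.

Call:
carry_out:
  targets:
    - [1,1.6,0,-2.2,0]
    - [1,1.8,0,-2.2,0]
    - [1,1.7,0,-2.1,0]
    - [1,0.2,0,0,0]
    - [1,0.6,0,1.6,0]
    - [1,1,0,1.5,0]
    - [1,1.2,0,1.2,0]
    - [1,0.8,0,0.8,0]
    - [0.48,0,0,0,0]
    - [0.475,0,0,0,0]
    - [0.47,0,0,0,0]
    - [0.467,0,0,0,0]
    - [0.464,0,0,0,0]
    - [0.46,0,0,0,0]
    - [0.45,0,0,0,0]
    - [0.42,0,0,0,0]

```text
time: 41.75
tool_pos: [0.5143, -0.1675, 0.0634]
ee_rot: [-0.247, 1.57, -0.282]
wrist_force: [-0.3, -0.5, 0.0]
width: 0.0539
```

```bash
python3 -c "
from h import *
lines('side',(290,150,385,205));go(*C['R'],0,.031)
"
```

```text
[357. 194. 312. 191.] ang 176.0
[314. 199. 359. 202.] ang -3.0
[311. 181. 356. 182.] ang -2.0
[359. 172. 326. 172.] ang -180.0
[318. 161. 291. 161.] ang -180.0
[383. 172. 361. 172.] ang 180.0
[369. 164. 383. 166.] ang -7.0
[374. 186. 363. 185.] ang 175.0
[291. 164. 291. 176.] ang -88.0
F [ 0.08 -0.09 -0.43] T [0.032 0.005 0.072] w 0.0545 z [ 0.5142 -0.1675  0.0632]
t 41.8 tcp [ 0.5142 -0.1675  0.0632] yaw -2.0 down [ 0.001 -0.    -1.   ] | turn -0.0 then cm x,y,z 3.22 -0.17 -3.61
```

Back exactly in place. Near grip.

Call:
carry_out:
  targets:
    - [0.4,0,0,-2.9,0]
    - [0.4,0,0,-2.9,0]
    - [0.4,0,0,-2.8,0]
    - [0.4,1.6,0,0,0]
    - [0.4,1.6,0,0,0]
    - [0.4,0,0,0,0]
    - [1,0,0,0,0]
    - [1,0,0,0,0]
    - [1,0,0,0,0]
    - [1,0,0,0,0]
    - [1,-2,0,0,0]
    - [1,-3,0,0,0]
    - [1,-3,0,0,0]
    - [1,-3,0,0,0]
    - [1,-1,0,0,0]
    - [1,0,0,0,0]
    - [1,0,0,0,0]

```text
time: 43.5
tool_pos: [0.4269, -0.1638, 0.1487]
ee_rot: [2.654, 1.567, 2.619]
wrist_force: [-0.4, -0.5, -6.7]
width: 0.0493
```

```bash
python3 -c "
from h import *
tilt(b=(280,130,390,198));avg(4);go(*C['R'],-.05,.031)
"
```

```text
[280. 174. 292. 172.] 10.0
T [-0.001  0.182 -0.009] sd [0.04  0.03  0.018] F [ 0.21  0.21 -6.5 ]
t 43.75 tcp [ 0.4272 -0.164   0.1492] yaw -2.0 down [-0.003  0.002 -1.   ] | turn -0.0 then cm x,y,z 11.82 -0.22 0.09
```

```bash
python3 -c "
from h import *
import h
s=dict(np.load('side_last.npz'));x0,y0=300,125
im=s['image'][125:205,300:385,::-1]
cv2.imwrite('pics/s12.png',cv2.resize(im,None,fx=6,fy=6,interpolation=cv2.INTER_CUBIC))
"
```

```text
(no output)
```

View pics/s12.png

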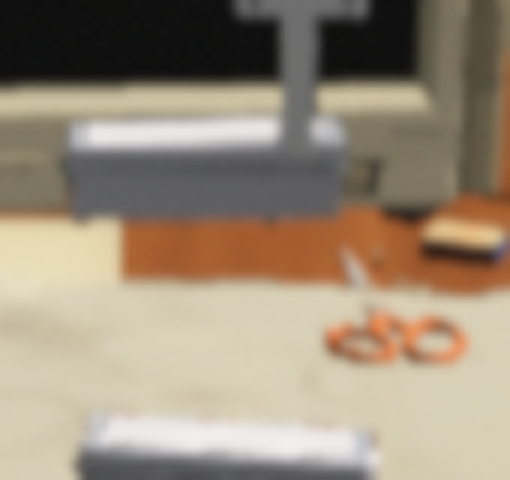

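This shows the right case almost level, with the pads about 50 mm nearer than its middle. Check the moment independently with the joint torques.

```bash
python3 -c "
from h import *
from bench import robot
avg(6)
o=robot.get_obs();print(o['joint_torque'].round(3),o['joint_positions'].round(3),o['wrist_torque'].round(3))
"
```

```text
T [0.019 0.177 0.   ] sd [0.028 0.018 0.021] F [-0.2  -0.45 -5.61]
[-1.0000e-03 -2.8285e+01 -3.2897e+01  3.4000e-02 -9.8000e-02 -0.0000e+00] [-0.491 -0.101  1.666  0.     1.576 -2.026] [0.035 0.166 0.005]
```

Call:
carry_out:
  targets:
    - [1,1.5,0,0,0]
    - [1,2.5,0,0,0]
    - [1,1,0,0,0]
    - [1,-5,0,0,0]
    - [1,0,0,0,0]
    - [1,2,0,0,0]
    - [1,3,0,0,0]
    - [1,-5,0,0,0]
    - [1,0,0,0,0]
    - [1,0,0,0,0]

```text
time: 45.05
tool_pos: [0.4298, -0.1653, 0.152]
ee_rot: [-0.407, 1.565, -0.442]
wrist_force: [0.1, -0.7, -6.5]
width: 0.0499
```

```bash
python3 -c "
from h import *
tilt(b=(280,120,390,198));avg(3)
"
```

```text
[322. 174. 314. 165.] -50.0
[346. 170. 324. 175.] 13.0
[354. 142. 359. 153.] -64.0
[358. 142. 371. 144.] -9.0
[319. 165. 347. 149.] 30.0
[342. 147. 320. 160.] 30.0
T [0.031 0.089 0.032] sd [0.031 0.019 0.005] F [ 0.3   0.24 -6.03]
```

About 30° far end down with its centre about 0.12 m up, so step 6 is met, and there was no sign of a slide to the far end. Set it down and repeat the centre test on it for comparison.

Call:
carry_out:
  targets:
    - [1,1.5,0,2,0]
    - [1,1.8,0,2,0]
    - [1,1.8,0,1.5,0]
    - [1,0.8,0,0,0]
    - [1,0.6,0,-1.5,0]
    - [1,0.8,0,-1.5,0]
    - [1,1,0,-1.2,0]
    - [1,0.8,0,-0.8,0]
    - [0.48,0.4,0,-0.3,0]
    - [0.475,0,0,0,0]
    - [0.47,0,0,0,0]
    - [0.467,0,0,0,0]
    - [0.464,0,0,0,0]
    - [0.46,0,0,0,0]
    - [0.45,0,0,0,0]
    - [0.42,0,0,0,0]

```text
time: 46.85
tool_pos: [0.4303, -0.1645, 0.0562]
ee_rot: [-0.126, 1.57, -0.161]
wrist_force: [0.6, 0.1, 0.7]
width: 0.0543
```

```bash
python3 -c "
from h import *
lines('side',(290,150,385,205));go(*C['R'],0,.02)
"
```

```text
[314. 199. 359. 202.] ang -3.0
[313. 181. 358. 183.] ang -2.0
[357. 194. 314. 191.] ang 175.0
[318. 161. 291. 161.] ang -180.0
[344. 172. 318. 173.] ang -178.0
[383. 172. 362. 172.] ang 179.0
[369. 164. 383. 166.] ang -6.0
[312. 194. 312. 182.] ang 90.0
[291. 164. 291. 176.] ang -88.0
F [ 0.44 -0.21  0.8 ] T [ 0.019 -0.05   0.042] w 0.054 z [ 0.4302 -0.1645  0.0561]
t 46.9 tcp [ 0.4302 -0.1645  0.0561] yaw -2.0 down [ 0.001 -0.    -1.   ] | turn -0.0 then cm x,y,z 3.61 -0.18 4.79
```

Call:
carry_out:
  targets:
    - [0.4,0,0,2.2,0]
    - [0.4,0,0,2.2,0]
    - [0.4,1.8,0,0,0]
    - [0.4,1.8,0,0,0]
    - [1,0,0,0,0]
    - [1,0,0,0,0]
    - [1,0,0,0,0]
    - [1,0,0,0,0]
    - [1,-0.7,0,0,0]
    - [1,-1,0,0,0]
    - [1,-0.8,0,0,0]
    - [1,0,0,0,0]
    - [1,0,0,0,0]

```text
time: 48.2
tool_pos: [0.4744, -0.1662, 0.0456]
ee_rot: [-0.331, 1.569, -0.366]
wrist_force: [-0.2, 0.0, -6.4]
width: 0.0499
```

```bash
python3 -c "
from h import *
avg(5);lines('side',(290,150,385,205));go(*C['R'],0,.02)
"
```

```text
T [ 0.008 -0.087 -0.009] sd [0.032 0.021 0.023] F [-0.03 -0.24 -6.37]
[314. 199. 359. 202.] ang -3.0
[356. 187. 313. 185.] ang 179.0
[357. 196. 318. 194.] ang 176.0
[318. 161. 291. 161.] ang -180.0
[383. 172. 358. 172.] ang 180.0
[337. 174. 356. 175.] ang -5.0
[314. 174. 332. 175.] ang -3.0
[343. 151. 326. 151.] ang 180.0
[374. 186. 358. 185.] ang 178.0
F [-0.57 -0.13 -6.37] T [ 0.009 -0.121 -0.029] w 0.0494 z [ 0.4737 -0.1659  0.0444]
t 48.5 tcp [ 0.4737 -0.1659  0.0444] yaw -2.0 down [-0.001  0.    -1.   ] | turn -0.0 then cm x,y,z 2.44 -0.2 0.44
```

The right case did not slide back to the far end at 30°, so it isn't the loose one. The left and middle were both swung past 55°, which may have dislodged even a stuck piece. The first-lift readings point to the middle: −0.22 N m, against −0.09 expected if fixed. I'll put the right case back and check with one more gentle far-up tip of the middle case, whose piece should now sit at the far end.

Call:
carry_out:
  targets:
    - [1,1.2,0,0.4,0]
    - [1,1.2,0,0,0]
    - [0.45,0.1,0,0,0]
    - [0.35,0,0,0,0]
    - [0.25,0,0,0,0]
    - [0.25,-4,0,0,0]
    - [0.25,-4,0,0,0]
    - [0.25,0,3,0,4.7]
    - [0.25,0,4.3,1.1,0]
    - [0.25,0,4.3,1.1,0]
    - [0.25,0,4.4,1.1,0]
    - [0.25,0,0,0,0]

```text
time: 49.7
tool_pos: [0.5289, -0.0064, 0.1013]
ee_rot: [0.577, 1.567, 0.466]
wrist_force: [0.7, -0.9, -0.8]
width: 0.0704
```

```bash
python3 -c "
from h import *
go(.462,-.0035,-6.7,.064,.037)
"
```

```text
t 49.7 tcp [ 0.5289 -0.0064  0.1013] yaw -6.3 down [ 0.004  0.002 -1.   ] | turn 0.4 then cm x,y,z 6.43 -0.49 -0.28
```

Call:
carry_out:
  targets:
    - [0.25,3.2,-0.3,-0.2,0.3]
    - [0.25,3.1,0,0,0]
    - [0.25,0,0,0,0]
    - [1,0,0,0,0]
    - [1,0,0,0,0]
    - [1,0,0,0,0]
    - [1,0,0,0,0]
    - [1,0,0,0,0]
    - [1,-2,0,0,0]
    - [1,-3,0,0,0]
    - [1,-3,0,0,0]
    - [1,-1,0,0,0]
    - [1,0,0,0,0]
    - [1,0,0,0,0]

```text
time: 51.1
tool_pos: [0.5233, -0.0136, 0.1246]
ee_rot: [-3.103, 1.567, 3.058]
wrist_force: [-0.9, 0.3, -5.9]
width: 0.0494
```

```bash
python3 -c "
from h import *
avg(4);tilt(b=(280,110,390,225));go(.462,-.0035,-6.7,.064,.037)
"
```

```text
T [-0.005 -0.154  0.008] sd [0.016 0.022 0.011] F [-0.35  0.24 -5.98]
[317. 174. 360. 187.] -17.0
[350. 174. 322. 169.] -9.0
[330. 113. 317. 115.] 8.0
[311. 183. 315. 163.] 80.0
[356. 198. 319. 189.] -13.0
[312. 116. 309. 130.] 78.0
[288. 161. 291. 176.] -77.0
[286. 214. 297. 217.] -19.0
t 51.35 tcp [ 0.5237 -0.0136  0.1251] yaw -7.0 down [-0.003  0.    -1.   ] | turn -0.3 then cm x,y,z 8.81 0.28 0.15
```

Tilted about 11° with the piece still at the far end (lever −26 mm on a 64 mm offset). One soft jerk should take it past 15°.

Call:
carry_out:
  targets:
    - [1,1.5,0,0,0]
    - [1,1.5,0,0,0]
    - [1,0.5,0,0,0]
    - [1,-4.5,0,0,0]
    - [1,0,0,0,0]
    - [1,0,0,0,0]
    - [1,0,0,0,0]

```text
time: 52.05
tool_pos: [0.5289, -0.0143, 0.1408]
ee_rot: [-0.009, 1.558, -0.132]
wrist_force: [2.7, 0.6, 8.2]
width: 0.0468
```

```bash
python3 -c "
from h import *
avg(4);tilt(b=(280,110,390,225))
"
```

```text
T [-0.043 -0.705  0.035] sd [0.025 0.049 0.019] F [ 3.76 -0.55  7.38]
[340. 193. 330. 182.] -50.0
[314. 169. 342. 206.] -53.0
[328. 180. 319. 165.] -60.0
[299. 177. 313. 163.] 44.0
[331. 212. 313. 189.] -51.0
[313. 189. 303. 177.] -51.0
[341. 207. 331. 213.] 29.0
[353. 194. 340. 192.] -10.0
[310. 111. 308. 124.] 81.0
[324. 142. 320. 161.] 79.0
```

It swung to about 50°, with the near corner now touching the table. Lower it by towing forward, then ease off.

Call:
carry_out:
  targets:
    - [1,0.8,0,2.3,0]
    - [1,1.2,0,2.1,0]
    - [1,1.5,0,1.8,0]
    - [1,1.8,0,1.5,0]
    - [1,1.6,0,1.0,0]
    - [0.48,0.6,0,0.3,0]
    - [0.47,0,0,0,0]
    - [0.465,0,0,0,0]
    - [0.46,0,0,0,0]
    - [0.44,0,0,0,0]
    - [0.4,0,0,0,0]

```text
time: 53.4
tool_pos: [0.6143, -0.0246, 0.063]
ee_rot: [0.046, 1.569, -0.076]
wrist_force: [1.2, -0.4, 0.7]
width: 0.0553
```

```bash
python3 -c "
from h import *
lines('side',(270,150,385,225));go(*C['M'],0,.02)
s=dict(np.load('side_last.npz'))
from bench import robot
t=robot.snapshot('top')
for r in rects(t,t['image'],.044,[(310,140,352,250)],(0,0,40),(180,20,255)):print(r)
"
```

```text
[353. 193. 293. 191.] ang 178.0
[311. 181. 358. 182.] ang -2.0
[330. 212. 284. 208.] ang 175.0
[286. 196. 331. 200.] ang -5.0
[359. 172. 317. 173.] ang -178.0
[358. 221. 329. 223.] ang -176.0
[284. 193. 284. 168.] ang 90.0
[294. 161. 295. 184.] ang -89.0
[383. 172. 361. 172.] ang 179.0
F [-0.66  0.03 -0.65] T [ 0.038 -0.026  0.043] w 0.0564 z [ 0.6143 -0.0247  0.0628]
t 53.45 tcp [ 0.6143 -0.0247  0.0628] yaw -7.0 down [ 0.002 -0.    -1.   ] | turn -0.2 then cm x,y,z 4.28 0.22 -15.16
(array([ 0.605 , -0.0266]), [0.081, 0.106], -5.7)
```

Level, about 90 mm forward. Centre grip and test.

Call:
carry_out:
  targets:
    - [0.38,0,0,-3,0]
    - [0.38,0,0,-3.1,0]
    - [0.38,2.1,0,0,0]
    - [0.38,2.1,0,0,0]
    - [1,0,0,0,0]
    - [1,0,0,0,0]
    - [1,0,0,0,0]
    - [1,0,0,0,0]
    - [1,-1,0,0,0]
    - [1,-1.5,0,0,0]
    - [1,-1,0,0,0]
    - [1,0,0,0,0]
    - [1,0,0,0,0]

```text
time: 54.8
tool_pos: [0.554, -0.0173, 0.0558]
ee_rot: [0.017, 1.569, -0.106]
wrist_force: [-0.4, -0.2, -6.3]
width: 0.0499
```

```bash
python3 -c "
from h import *
avg(4);lines('side',(270,150,385,225));go(*C['M'],0,.02)
s=dict(np.load('side_last.npz'));
"
```

```text
T [-0.02  -0.155 -0.001] sd [0.015 0.027 0.025] F [ 0.18 -0.08 -5.98]
[330. 203. 286. 197.] ang 173.0
[359. 172. 318. 173.] ang -179.0
[317. 180. 356. 183.] ang -5.0
[358. 221. 328. 223.] ang -176.0
[383. 172. 361. 172.] ang 180.0
[311. 188. 332. 190.] ang -5.0
[353. 194. 334. 192.] ang 175.0
[285. 185. 303. 187.] ang -6.0
[313. 163. 296. 162.] ang 177.0
F [-0.68  0.37 -6.16] T [-0.039 -0.172 -0.068] w 0.0496 z [ 0.5528 -0.0171  0.054 ]
t 55.05 tcp [ 0.5528 -0.0171  0.054 ] yaw -7.0 down [-0.002  0.    -1.   ] | turn -0.2 then cm x,y,z 3.4 0.2 -8.97
```

The moment went from +0.18 to −0.16 N m, so the middle piece has travelled its full length. The tip was again about 50°, though, so it may not rule out a weakly stuck piece. A gentler test is possible in the hand. Sharp starts toward the robot (about 5 m/s²) with soft stops will slide only a piece that gives way at 15° (2.6 m/s²).

Call:
carry_out:
  targets:
    - [1,-2,0,0,0]
    - [1,-3,0,0,0]
    - [1,-2,0,0,0]
    - [1,0,0,0,0]
    - [1,0,0,-5,0]
    - [1,0,0,-4,0]
    - [1,0,0,-3,0]
    - [1,0,0,-2,0]
    - [1,0,0,-1,0]
    - [1,0,0,1.5,0]
    - [1,0,0,3,0]
    - [1,0,0,4,0]
    - [1,0,0,3.5,0]
    - [1,0,0,2,0]
    - [1,0,0,1,0]
    - [1,0,0,-5,0]
    - [1,0,0,-4,0]
    - [1,0,0,-3,0]
    - [1,0,0,-2,0]
    - [1,0,0,-1,0]

```text
time: 57.05
tool_pos: [0.4022, 0.0015, 0.124]
ee_rot: [3.085, 1.569, 2.963]
wrist_force: [1.1, 0.1, -6.1]
width: 0.0498
```

```bash
python3 -c "
from h import *
avg(5);tilt(b=(290,130,390,225));lines('side',(290,130,385,225));go(.675,-.022,-7,0,.2)
"
```

```text
T [0.018 0.057 0.001] sd [0.05  0.055 0.016] F [-0.09 -0.15 -5.67]
[383. 172. 380. 184.] 75.0
[375. 163. 385. 159.] 21.0
[367. 140. 291. 138.] ang 179.0
[291. 144. 342. 143.] ang 1.0
[311. 181. 353. 184.] ang -4.0
[353. 193. 313. 191.] ang 176.0
[379. 185. 349. 182.] ang 175.0
[358. 221. 328. 223.] ang -176.0
[376. 158. 377. 131.] ang 87.0
[318. 161. 291. 161.] ang -180.0
[382. 131. 380. 154.] ang -95.0
F [ 0.88 -0.68 -5.87] T [ 0.038  0.037 -0.026] w 0.0499 z [0.4054 0.0009 0.1249]
t 57.4 tcp [0.4054 0.0009 0.1249] yaw -7.0 down [ 0.  0. -1.] | turn -0.0 then cm x,y,z -7.51 1.01 27.04
```

The reading shifted from −0.16 to +0.05 N m, about 60 mm of piece travel from mild sideways starts. That is a freely sliding piece, unlike the right case, which barely moved at 30°. So the **middle** case it is. Carry it over the mat.

Call:
carry_out:
  targets:
    - [1,-1.5,0.2,1.5,0]
    - [1,-2,0.2,3,0]
    - [1,-2,0.2,3.5,0]
    - [1,-1.5,0.2,3.5,0]
    - [1,-0.5,0.2,3.5,0]
    - [1,0,0,3.5,0]
    - [1,0,0,3,0]
    - [1,0,0,2.5,0]
    - [1,0,0,2,0]
    - [1,0,0,1,0]
    - [1,0,0,0,0]
    - [1,0,0,0,0]
    - [1,0,0,0,0]

```text
time: 58.7
tool_pos: [0.6734, -0.0218, 0.1995]
ee_rot: [2.995, 1.57, 2.873]
wrist_force: [0.3, -0.5, -4.3]
width: 0.0497
```

```bash
python3 -c "
from h import *
go(.675,-.022,-7,0,.2);avg(2)
lines('side',(230,100,385,180))
s=dict(np.load('side_last.npz'))
from bench import robot
t=robot.snapshot('top')
for r in rects(t,t['image'],.044,[(240,180,290,255),(365,175,407,245)],(0,0,40),(180,20,255)):print(r)
for r in rects(t,t['image'],.222,[(300,90,380,200)],(0,0,140),(180,20,255)):print('held',r)
o=robot.get_obs();print(np.abs(o['qvel']).max())
"
```

```text
t 58.7 tcp [ 0.6734 -0.0218  0.1995] yaw -7.0 down [-0.001  0.    -1.   ] | turn -0.0 then cm x,y,z -0.05 0.0 0.16
T [ 0.039  0.033 -0.019] sd [0.035 0.001 0.009] F [-0.45  0.19 -5.86]
[372. 139. 269. 137.] ang 179.0
[294. 144. 372. 143.] ang 1.0
[376. 157. 379. 101.] ang 87.0
[383. 104. 381. 154.] ang -93.0
[359. 172. 317. 173.] ang -179.0
[371. 101. 370. 138.] ang -92.0
[232. 138. 231. 101.] ang 91.0
[318. 161. 288. 161.] ang 180.0
[383. 172. 361. 172.] ang -180.0
F [-0.21  0.19 -6.11] T [-0.005  0.05  -0.051] w 0.0497 z [ 0.6734 -0.0218  0.2003]
(array([0.4594, 0.1933]), [0.053, 0.155], 15.5)
(array([ 0.4735, -0.1632]), [0.05, 0.155], -2.5)
held (array([ 0.6427, -0.0172]), [0.048, 0.06], -6.8)
0.0017321656488135837
```

Quick check of the held case's tilt, then hand in.

```bash
python3 -c "
from h import *
lines('side',(235,142,300,180));tilt(b=(230,130,305,182))
"
```

```text
[275. 177. 293. 170.] ang 20.0
[288. 156. 269. 155.] ang 177.0
[273. 161. 256. 161.] ang 179.0
[273. 143. 289. 143.] ang -1.0
[265. 178. 264. 164.] ang 92.0
[266. 167. 279. 171.] ang -15.0
[247. 166. 258. 167.] ang -7.0
[298. 161. 287. 160.] ang 175.0
[239. 161. 238. 173.] ang -93.0
F [ 1.01  0.16 -4.93] T [ 0.07   0.031 -0.003] w 0.05 z [ 0.6735 -0.0218  0.2003]
[245. 161. 254. 169.] -40.0
[266. 167. 278. 171.] -18.0
[278. 180. 291. 178.] 10.0
```

```bash
python3 -c "
from bench import robot
print(robot.close_job())"
```

```text
the job is handed in; nothing more can be done
None
```

I rocked all three cases in order, put the left and right ones back, and handed in at about 59 s. The middle case was in the gripper, over the mat. I judged the middle case to hold the loose piece, but the left case was not fully ruled out.

**How I tipped them:** the interface can't pitch the tool, so I gripped each case near one end and let it swing in the pads. For far end down this took short upward jerks. By camera, far end up was about 55° (left), 52° (middle) and 35° (right). Far end down was about 60°, 75° and 30°. All were held clear of the table, but the left and middle went well past the asked 25°.

**Last checks:**
- **Held case:** the tool tip, at about the case's centre, was at (0.673, −0.022, 0.200) m, within 2 mm of the mat's middle sideways. The case was level within a few degrees and still. The full-outline fit of it from the top camera failed because the arm hid part of it.
- **Other two cases:** by the top camera, they stood level within about 5 mm of where they started.
- **Bystanders:** I never went near them, but I did not measure them again at the end.

**Why the middle case:**
- **For it:** its moment with a central grip went from +0.18 to −0.16 N m after one re-tip. Gentle sideways starts then moved it to +0.05 N m.
- **Right case:** its readings were not those of a fixed piece either: 0.00 N m before rocking, about −0.09 after. It did not slide to the far end at 30°, so I ruled it out.
- **Left case:** it also read about +0.2 N m after my harder handling. I put that down to a stuck piece shifted by the steep tips and table contact, because its first lift read like a fixed piece. I did not give it the gentle test.

**Mishaps:** the left case was pushed through the pads on set-down and had to be recovered. One grasp of the middle case closed too late and missed.

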